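Put the slab tools away in the drawer

TASK

Pull the chest's drawer all the way out, then put the two wooden slab tools away in it: the hand float that lies under the ware rack and the paddle that lies on the work board, each set down gently (not dropped), lying flat and right side up, one in each of the drawer's two compartments (either way round). Then slide the drawer fully shut without slamming it, and leave the other things on the bench where they are.

Things in the scene. Friction and masses are not known exactly. Their poses are not given: they have to be found in the camera images.
- chest_drawer0 (a joint): How far the chest's only drawer is pulled out, m: 0 shut (its front flush with the chest's front), 0.182 fully out. It starts slightly ajar and stays where it is left. The chest is a low plywood box, 260 mm deep, 320 wide, 110 high (a clay pack and a tool tub stand fixed on it), on the bench to the left or right; it turns by a few degrees.
- drawer_floor (a point): Centre of the drawer's inside floor, 22 mm above the bench; -x is the way it pulls out (to the robot), z up. Inside 215 mm long (x), 278 wide (y), walls 66 high; a lengthwise wall at y = 0, 6 mm thick, 45 high, makes two compartments 136 mm wide. With the drawer fully out, the 176 mm of the inside next to its front panel lie clear of the chest's top.
- chest_drawer0_handle (a point): Middle of the drawer's handle: a round wooden knob, its head 28 mm across and 16 mm thick along x, centred here, 72 mm above the bench and 35 mm in front of the drawer's front panel, on a 12 mm neck. The panel is 15 mm thick, its top 99 mm above the bench, its outer face 129 mm from drawer_floor towards -x. Axes as drawer_floor.
- float: Hand float for smoothing clay slabs, brown wood: flat sole 120 x 65 x 12 mm with a raised grip bar 60 mm long, 24 mm wide, 28 mm high along the middle of its top (40 mm high in all). Origin: centre of the sole's underside; x along its length, z up. It lies on the bench under the front edge of the ware rack, in its left or right half, pointing roughly away from the robot.
- paddle: Clay paddle, brown wood, 140 mm long, lying flat on the work board: blade 70 x 60 x 14 mm towards its +x, handle 70 mm long, 26 mm wide, 24 mm high towards its -x. Origin: middle of its length, on the underside; x along its length, z up.
- rack_edge (a point): Middle of the lower front edge of the ware rack's slatted deck, 250 mm above the bench. The deck (340 mm wide, 184 deep, 16 thick) runs from here away from the robot (+x), open at front and back, on four 20 mm square posts 160 mm left and right, 18 and 168 mm behind the edge. The float's centre lies 35 to 50 mm behind the edge: tilt the tool to reach it.
- board: Plywood work board fixed on the bench in front of the ware rack, 150 (x) x 280 (y) x 12 mm thick; origin at the centre of its underside.
- clay_brick: Plain brown block of clay, 120 x 60 x 45 mm, beside the float under the rack; origin at the centre of its underside. Not part of the job: leave it where it is.
- bowl: White bowl, 110 mm wide, 50 high, on top of the rack; origin under its centre. Not part of the job: leave it where it is.
- beaker: Clay-coloured beaker, 68 mm wide, 80 high, on top of the rack; origin under its centre. Not part of the job: leave it where it is.
- slip_cup: Small white cup, 48 mm wide, 45 high, at the near left corner of the work board; origin under its centre. Not part of the job: leave it where it is.
- rib: Flat dark wooden rib, 85 x 24 x 8 mm, at the right edge of the work board; origin at the centre of its underside. Not part of the job: leave it where it is.
There are look-alikes about, which are no part of the job. What is shaped like the paddle but white is not meant.

How it is judged (in metres and radians):
On the way, in this order (a step that is already met when the one before it is completed fails the run):
1. The drawer has been pulled out (more than 150 mm) (value of joint chest_drawer0 above 0.15 m), for 0.2 s.
2. Float and paddle lie flat, right side up, released and still, on the floor of the open drawer, one in each compartment (x of float in the frame of drawer_floor between -0.06 and 0.06 m and y of float in the frame of drawer_floor between -0.13 and 0.13 m and z of float in the frame of drawer_floor between -0.006 and 0.01 m and angle between each of float, paddle's own z axis and vertical below 0.2 rad and linear speed of each of float, paddle below 0.03 m/s and contact force between the fingers and float below 0.1 N and x of paddle in the frame of drawer_floor between -0.06 and 0.06 m and y of paddle in the frame of drawer_floor between -0.13 and 0.13 m and z of paddle in the frame of drawer_floor between -0.006 and 0.01 m and contact force between the fingers and paddle below 0.1 N and ((y of float in the frame of drawer_floor above 0.02 m and y of paddle in the frame of drawer_floor below -0.02 m) or (y of float in the frame of drawer_floor below -0.02 m and y of paddle in the frame of drawer_floor above 0.02 m)) and value of joint chest_drawer0 above 0.1 m), for 0.2 s.
At the end, for the whole second after the job is handed in: Drawer shut to within 8 mm; float and paddle inside, flat on its floor (to 10 mm and 0.2 rad), right side up, one per compartment (origins over 20 mm from the middle), still and released; all other things upright (to 0.4 rad) and within 30 mm of their starts (x of float in the frame of drawer_floor between -0.06 and 0.06 m and y of float in the frame of drawer_floor between -0.13 and 0.13 m and z of float in the frame of drawer_floor between -0.006 and 0.01 m and angle between each of float, paddle's own z axis and vertical below 0.2 rad and linear speed of each of float, paddle below 0.03 m/s and contact force between the fingers and float below 0.1 N and x of paddle in the frame of drawer_floor between -0.06 and 0.06 m and y of paddle in the frame of drawer_floor between -0.13 and 0.13 m and z of paddle in the frame of drawer_floor between -0.006 and 0.01 m and contact force between the fingers and paddle below 0.1 N and ((y of float in the frame of drawer_floor above 0.02 m and y of paddle in the frame of drawer_floor below -0.02 m) or (y of float in the frame of drawer_floor below -0.02 m and y of paddle in the frame of drawer_floor above 0.02 m)) and value of joint chest_drawer0 below 0.008 m and distance of each of clay_brick, bowl, beaker, slip_cup, rib from where it was at the start of the episode below 0.03 m and angle between each of clay_brick, bowl, beaker, slip_cup, rib's own z axis and vertical below 0.4 rad); the robot touches nothing.
It fails at once if The drawer is slammed: it moves inwards faster than 0.5 m/s (velocity of joint chest_drawer0 below -0.5 m/s).
It fails at once if The float or the paddle is dropped: it moves faster than 0.8 m/s (a fall of some 33 mm) while the fingers do not touch it ((linear speed of float above 0.8 m/s and contact force between the fingers and float below 0.05 N) or (linear speed of paddle above 0.8 m/s and contact force between the fingers and paddle below 0.05 N)).
It fails at once if Another thing on the bench is moved by more than 30 mm or tipped by more than 0.4 rad (not (distance of each of clay_brick, bowl, beaker, slip_cup, rib from where it was at the start of the episode below 0.03 m and angle between each of clay_brick, bowl, beaker, slip_cup, rib's own z axis and vertical below 0.4 rad)).
It also fails if it takes over 72 s, if anything falls off the work surface, if the arm or the gripper's body presses on something with over 40 N, if the wrist force passes 120 N, or if a joint passes its speed limit or range.

ROBOT

A 7-joint arm with a two-finger parallel gripper is mounted at the origin on the work surface. World frame = base frame: x ahead of the robot, y to its left, z up, the work surface at z = 0. Lengths are in m, angles in degrees, forces in N, time in s.
With the tool pointing down it reaches from about 0.425 to 0.925 m from the base axis. Payload 6.8 kg.
Tool frame: the origin (TCP) lies midway between the tips of the shut fingers; the grasp point (between the pads) lies bot.pinch_z behind it (bot.pinch_z is the distance from the TCP to the grasp point, in m); z points along the fingers, y is the line along which they close (so a half turn about z gives the same grasp; the last joint's range is limited). The gripper opens to 88 mm and grips with 3 to 60 N. Pads are 20 mm wide; open, the fingers measure 115 mm over their backs; the gripper's body (75 mm by 178 mm) begins 61 mm behind the grasp point.
Start: joints at [-6.194, 27.33, 1.283, 89.118, -0.659, 63.558, -4.761], TCP at [0.675, 0, 0.223] pointing down, gripper open.
Joint ranges: [-169.35, 169.35], [-19.33, 120.38], [-80.79, 83.38], [13.8, 139.57], [-78.32, 258.32], [9.67, 109.79], [-169.56, 169.56]. Speed limits (degrees/s): [136.94, 136.94, 180, 180, 180, 180, 180].

INTERFACE

Orientations are given as [roll, pitch, yaw] about the fixed x, y, z axes, in that order (R = Rz(yaw) Ry(pitch) Rx(roll)).
In Python, from station import bot, capture gives the robot as it stands.
- The arm moves only by the tool step_arm, never from a script. Its argument "series" is a list of rows, each an object of numbers: "dx", "dy", "dz": the shift along the world's x, y, z in units of 5 cm (1.0 is 5 cm); "turn": the turn about the world's z in units of 6 degrees (1.0 is 6 degrees); "hand": the opening, from -1 (shut) to 1 (fully open). A call has 1 to 12 rows; each row shifts and turns the commanded pose from where the row before left it; what a row does not reach is not made up. A row lasts 1/10 s, in which the tool goes at most 50 mm and 8.59 degrees, less where a joint would pass 70% of its speed; a pose out of reach is approached as far as the arm can. A call with a number of a shift or a turn outside -1 to 1 is refused whole. A call with a gripper value outside its range is refused whole. The fingers move at their own pace and stop on an object; "newtons" is the grip in N (left out, the last holds). Time passes only in rows, so rows that do not move let the fingers close. It gives the time, the measured TCP pose, the force, the opening and the grip force at its end, in the units of the state.
- bot.read_state(): the state, without advancing time (a new reading comes with each control period).
- capture(name): name is "scene" or "side" or "wrist"; returns a dict with "color" (480x640x3 uint8, red, green, blue), "fx", "fy", "cx", "cy" (pixels), "dist_coeffs" ([k1, k2, p1, p2, k3] as OpenCV has them; the pictures are not rectified), "world_to_cam" (4x4, takes a point from world to camera coordinates). Camera axes: x right, y down, z forward; pixel columns grow to the right and rows downward; lengths in m; the calibration is good to about 2 mm. A picture is of the moment at which its call begins. There is no depth.
- bot.job_done(): hands the job in; it is judged then, once.
The state is a dict: "time_s": time; "qpos": joint angles; "joint_velocities": joint speeds; "joint_efforts": joint torques, N m; "ee_pos": TCP position; "orientation": TCP orientation; "wrist_force": force on the tool from outside, world axes, zero at the start; "moment": the same for the moment, N m; "grip_width": finger opening in m; "grasp_force": force on a finger pad.
Only numpy, scipy, OpenCV 4.12 (cv2) and the standard library are available. Lean on these libraries where they do the work, as an engineer would, in place of code of your own. Each camera call takes 0.05 s, during which the arm holds its last target. There are 200 camera calls.

## Working session

There is one attempt and no reset: what is moved stays moved. The work goes in short steps, Python scripts to look and compute and a tool call to move; the robot and the scene stay as the last step left them, time stands still between calls to the robot, and variables do not carry over. Pictures are saved under pics/ and viewed, at most 10 in all, crops included, and the job is handed in when it is done.

Besides the shell and the picture viewer there is one more tool, called after "Emit:" by a JSON object that holds its "name" and its "arguments", one argument or row to a line. step_arm: Moves the arm, as the interface text tells. Shifts and turns lie within -1 to 1; 1 stands for 5 cm of shift or 6 degrees of turn. Its arguments: {"type":"object","properties":{"series":{"type":"array"},"newtons":{"type":"number"}},"required":["series"]}

```bash
ls -la; mkdir -p pics; python3 - <<'E'
from station import bot, capture
import cv2, json
print(bot.pinch_z, [a for a in dir(bot) if a[0]!='_'])
print(bot.read_state())
for n in("scene","side","wrist"):
    c=capture(n); cv2.imwrite(f"pics/{n}0.png",c["color"][...,::-1])
    print(n,c["fx"],c["fy"],c["cx"],c["cy"],c["dist_coeffs"],c["world_to_cam"].tolist() if hasattr(c["world_to_cam"],'tolist') else c["world_to_cam"])
E
```

```text
total 12
drwxr-xr-x  3 agent agent 4096 Nov 30 06:11 .
drwxr-xr-x 23 root  root  4096 Nov 30 06:11 ..
drwxr-xr-x  2 agent agent 4096 Nov 30 06:11 pics
0.0187 ['IKError', 'job_done', 'pinch_z', 'read_state']
{'time_s': 0.0, 'qpos': array([-6.19278822, 27.37515797,  1.28017107, 89.175963  , -0.65912966,
       63.55785542, -4.76082539]), 'joint_velocities': array([-0.01272119, -0.06010114,  0.03952901,  0.01527205, -0.09505777,
       -0.06062308,  0.01858755]), 'joint_efforts': array([-1.31144458e-03, -5.82851672e+01,  1.53386436e+00, -2.72606850e+01,
       -5.43364382e-02,  1.69422745e-02,  2.21527275e-04]), 'ee_pos': array([ 6.74414507e-01, -2.53696606e-05,  2.21706558e-01]), 'orientation': array([-1.79898637e+02,  7.39088586e-03,  9.00005563e+01]), 'wrist_force': array([ 0.00860928, -0.86783351,  0.24014641]), 'moment': array([ 0.00848651,  0.01115147, -0.05559546]), 'grasp_force': 0.0, 'grip_width': 0.08782770865947605}
scene 444.1947121750734 444.1947121750734 323.2625380375665 245.85332320120062 [0.03146625 0.         0.         0.         0.        ] [[0.9643910517355281, 0.26
[... 404 characters left out ...]
47124984175, -0.1690655447561004, 0.023495797842039933, 0.4747076236321537], [-0.1143794192154649, 0.5518047150399329, -0.8260925522722204, 0.2434767872888672], [0.12669869533599754, -0.8166568422758859, -0.5630444410205421, 1.0859672855299538], [0.0, 0.0, 0.0, 1.0]]
wrist 346.43808908046844 346.43808908046844 322.5234931741259 239.92397310235853 [-0.02559233  0.          0.          0.          0.        ] [[0.9999974259736935, 2.5036169396234777e-05, -0.002268792449944453, -0.6744509136865291], [0.0005712988822770868, -0.970500774676578, 0.2410973246839388, -0.02986982789876401], [-0.0021958286767896854, -0.24109800025167297, -0.9704982908851874, 0.38837457321542407], [0.0, 0.0, 0.0, 1.0]]
```

View pics/scene0.png

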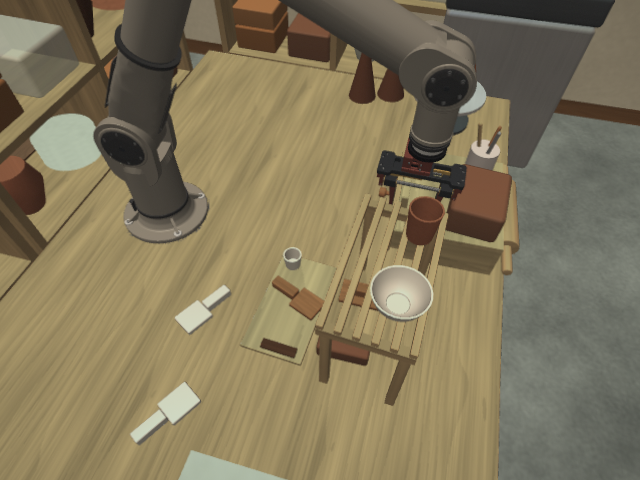

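View pics/side0.png

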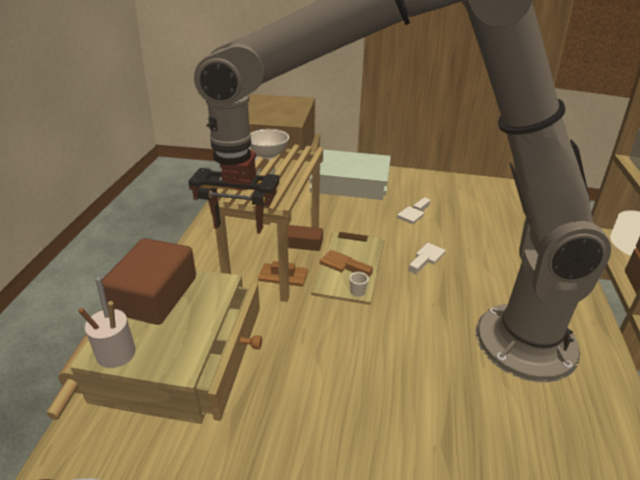

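The scene view shows the arm over the rack. The bowl (400,293) and beaker (424,220) are on the rack, the board is at (290,310), and the cup is at (292,258). The paddle candidates are:
- brown (298,296) on the board
- white (203,309) and white (166,412) on the bench

The brown one on the board fits the description.

In the side view, the float is at (283,272), the clay brick at (305,237), the chest knob at (257,341) and the brown paddle at (345,263). I'll check enlarged crops next.

```bash
cat > h.py <<'E'
import numpy as np, cv2
def ray(c,uv):
    K=np.array([[c["fx"],0,c["cx"]],[0,c["fy"],c["cy"]],[0,0,1]])
    p=cv2.undistortPoints(np.array(uv,float).reshape(-1,1,2),K,np.array(c["dist_coeffs"])).reshape(-1,2)
    T=np.array(c["world_to_cam"]);R=T[:3,:3];o=-R.T@T[:3,3]
    d=np.c_[p,np.ones(len(p))]@R
    return o,d/np.linalg.norm(d,axis=1)[:,None]
def onz(c,uv,z):
    o,d=ray(c,uv);return o+d*((z-o[2])/d[:,2])[:,None]
def tri(c1,uv1,c2,uv2):
    "points seen in two views: midpoint and miss distance"
    o1,D1=ray(c1,uv1);o2,D2=ray(c2,uv2);out=[]
    for a,b in zip(D1,D2):
        s,t=np.linalg.lstsq(np.c_[a,-b],o2-o1,rcond=None)[0]
        p,q=o1+s*a,o2+t*b;out.append(np.r_[(p+q)/2,np.linalg.norm(p-q)])
    return np.array(out)
def proj(c,P):
    T=np.array(c["world_to_cam"]);K=np.array([[c["fx"],0,c["cx"]],[0,c["fy"],c["cy"]],[0,0,1]])
    return cv2.projectPoints(np.array(P,float).reshape(-1,1,3),cv2.Rodrigues(T[:3,:3])[0],T[:3,3],K,np.array(c["dist_coeffs"]))[0].reshape(-1,2)
E
python3 - <<'E'
import cv2,numpy as np
s=cv2.imread("pics/scene0.png");d=cv2.imread("pics/side0.png");w=cv2.imread("pics/wrist0.png")
def cr(i,x,y,ww,f): 
    h=int(ww*.75);return cv2.resize(i[y:y+h,x:x+ww],(400,300),interpolation=cv2.INTER_CUBIC)
cv2.imwrite("pics/comp0.png",np.vstack([np.hstack([cr(s,240,230,160,0),cr(d,250,220,140,0)]),np.hstack([cr(d,60,220,250,0),cr(w,0,0,640,0)])]))
E
```

```text
(no output)
```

View pics/comp0.png

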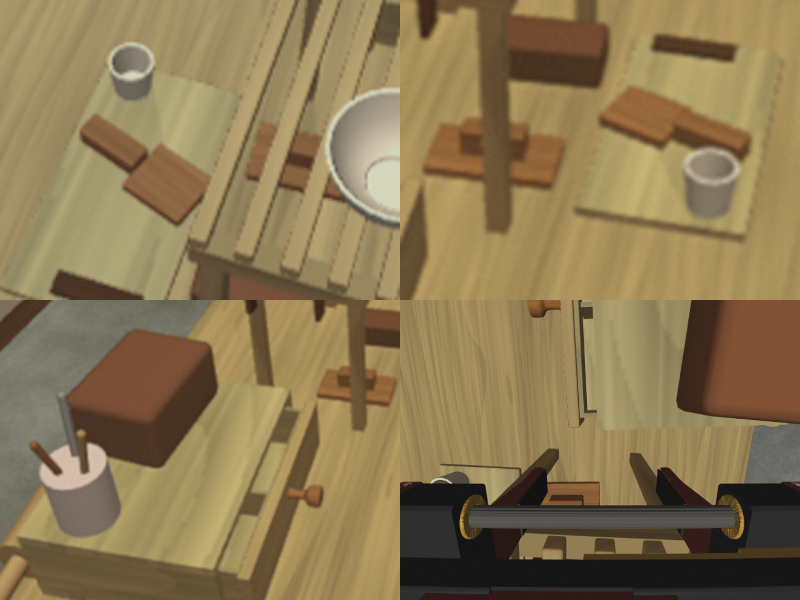

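```bash
cat > m.py <<'E'
from h import *; from station import capture
np.set_printoptions(precision=4,suppress=True)
S=capture("scene");D=capture("side");W=capture("wrist")
sc=lambda p:[(240+u/2.5,230+v/2.5) for u,v in p]
sd=lambda p:[(250+(u-400)/2.857,220+v/2.857) for u,v in p]
ch=lambda p:[(60+u/1.6,220+(v-300)/1.6) for u,v in p]
print("float top farL,farR,nearR,nearL",onz(D,sd([(426,168),(437,123),(564,138),(553,178)]),.012))
print("bar top corners",onz(D,sd([(460,146),(466,120),(528,126),(524,153)]),.040))
print("board top (side) ",onz(D,sd([(577,210),(745,234),(783,58)]),.012))
print("board tri farleft, nearR?",onz(S,sc([(160,70),(240,92),(5,287)]),.012))
print("paddle side blade: farL, farR, handle end R,L",onz(D,sd([(600,118),(630,88),(748,133),(742,153)]),[.026]*1 and .024))
print("paddle tri blade corners", tri(S,sc([(123,184),(160,145),(212,185),(178,222)]),D,sd([(660,147),(692,108),(630,88),(600,120)])))
print("handle end tri top", tri(S,sc([(80,133),(97,115)]),D,sd([(749,132),(743,150)])))
print("posts base side FL, scene FR,BR",onz(D,[(283.3,301)],0),onz(S,[(325,382),(393,403)],0))
print("deck edge top corners scene",onz(S,sc([(190,245),(308,0)]),.266), "side",onz(D,[(322,150),(290,212)],.266))
print("knob z.072",onz(D,ch([(314,495)]),.072), onz(W,[(232,16)],.072))
print("panel top outer edge", onz(D,ch([(245,578),(318,405)]),.099))
print("chest top front edge",onz(D,ch([(215,572),(290,390)]),.110))
print("chest wrist panel bottom end", onz(W,[((570-400)*1.6,(427-300)*1.6),((568-400)*1.6,0)],.099))
print("wrist joint", proj(D,[(.675,0,z) for z in(.222,.3,.35,.4,.45,.5,.55)]))
print("cyl px width mm/px", np.linalg.norm(np.diff(proj(D,[(.635,0,.42),(.715,0,.42)]),axis=0)))
print("cam wrist pos", ray(W,[(320,240)]))
E
python3 m.py
```

```text
float top farL,farR,nearR,nearL [[ 0.6627 -0.0842  0.012 ]
 [ 0.6708 -0.1501  0.012 ]
 [ 0.5499 -0.1517  0.012 ]
 [ 0.5483 -0.0933  0.012 ]]
bar top corners [[ 0.6309 -0.0871  0.04  ]
 [ 0.6352 -0.1248  0.04  ]
 [ 0.5783 -0.1274  0.04  ]
 [ 0.5733 -0.0889  0.04  ]]
board top (side)  [[ 0.5192 -0.0552  0.012 ]
 [ 0.3731 -0.0525  0.012 ]
 [ 0.3587 -0.3232  0.012 ]]
board tri farleft, nearR? [[ 0.4332 -0.0576  0.012 ]
 [ 0.5224 -0.0618  0.012 ]
 [ 0.3671 -0.3343  0.012 ]]
paddle side blade: farL, farR, handle end R,L [[ 0.52   -0.1728  0.024 ]
 [ 0.5001 -0.2251  0.024 ]
 [ 0.3825 -0.1774  0.024 ]
 [ 0.3853 -0.147   0.024 ]]
paddle tri blade corners [[ 0.4489 -0.1875 -0.009   0.0305]
 [ 0.4512 -0.1698  0.047   0.0323]
 [ 0.512  -0.197   0.0422  0.0311]
 [ 0.5129 -0.214  -0.0075  0.0273]]
handle end tri top [[ 0.3824 -0.1679  0.0323  0.002 ]
 [ 0.3883 -0.1419  0.0304  0.0078]]
posts base side FL, scene FR,BR [[ 0.5856 -0.0273  0.    ]] [[ 0.5742 -0.3628 -0.    ]
 [ 0.7283 -0.3674  0.    ]]
deck edge top corners scene [[ 0.5551 -0.3712  0.266 ]
 [ 0.5879 -0.1303  0.266 ]] side [[ 0.5498 -0.3436  0.266 ]
 [ 0.5619 -0.0163  0.266 ]]
knob z.072 [[0.5901 0.1815 0.072 ]] [[0.602  0.1734 0.072 ]]
panel top outer edge [[0.6219 0.3413 0.099 ]
 [0.6233 0.0402 0.099 ]]
chest top front edge [[0.6527 0.3484 0.11  ]
 [0.6669 0.0291 0.11  ]]
chest wrist panel bottom end [[0.6334 0.0253 0.099 ]
 [0.6359 0.1744 0.099 ]]
wrist joint [[238.0261 227.521 ]
 [235.2817 196.3603]
 [233.4557 174.9895]
 [231.5813 152.4639]
 [229.664  128.7339]
 [227.7118 103.7569]
 [225.7359  77.5019]]
cyl px width mm/px 38.94643479291226
cam wrist pos (array([0.6755, 0.0647, 0.383 ]), array([[-0.0087, -0.2412, -0.9704]]))
```

Here is how the measurements compare with the sizes given:

| Item | Measured | Check |
|---|---|---|
| Float | about 120 x 62 mm, centred near (0.61, -0.12), about 50 mm behind the rack edge (x ≈ 0.56) | fits |
| Board far edge | x ≈ 0.521 | – |
| Knob | near (0.595, 0.178) | – |

I'll hover by the knob with the gripper turned and look from close by.

Emit:
{"name": "step_arm", "arguments": {
  "series": [
    {"dx":-0.8,"dy":0.85,"hand":1},
    {"dx":-0.8,"dy":0.85},
    {"dx":-0.8,"dy":0.85,"turn":1},
    {"dx":-0.7,"dy":0.85,"turn":1},
    {"turn":1},
    {"turn":1},
    {"turn":1},
    {"turn":1},
    {"turn":1},
    {"turn":1},
    {"turn":1},
    {"turn":1}
  ]
}}

```text
invalid input
```

Emit:
{"name": "step_arm", "arguments": {
  "series": [
    {"turn":1},
    {"turn":1},
    {"turn":1},
    {"turn":1},
    {"turn":1},
    {},
    {},
    {}
  ]
}}

```text
invalid input
```

```bash
python3 - <<'E'
from station import bot, capture
from h import *
np.set_printoptions(precision=4,suppress=True)
w=capture("wrist");cv2.imwrite("pics/w1.png",w["color"][...,::-1]);d=capture("side");s=capture("scene")
cv2.imwrite("pics/d1.png",d["color"][...,::-1]);cv2.imwrite("pics/s1.png",s["color"][...,::-1])
st=bot.read_state();print(st["qpos"],st["ee_pos"],st["orientation"],proj(w,[(.595,.178,.072)]))
c=lambda i,x,y,W:cv2.resize(i[y:y+int(W*.75),x:x+W],(400,300),interpolation=cv2.INTER_CUBIC)
W,D,S=[i["color"][...,::-1] for i in(w,d,s)]
cv2.imwrite("pics/comp1.png",np.vstack([np.hstack([c(W,0,0,640),c(D,190,200,200)]),np.hstack([c(S,240,230,160),c(S,380,110,160)])]))
E
```

```text
[-6.1931 27.3337  1.2824 89.1218 -0.6611 63.56   -4.7607] [0.675  0.     0.2226] [-179.9916   -0.0024   89.9987] [[222.8914   9.8499]]
```

View pics/comp1.png

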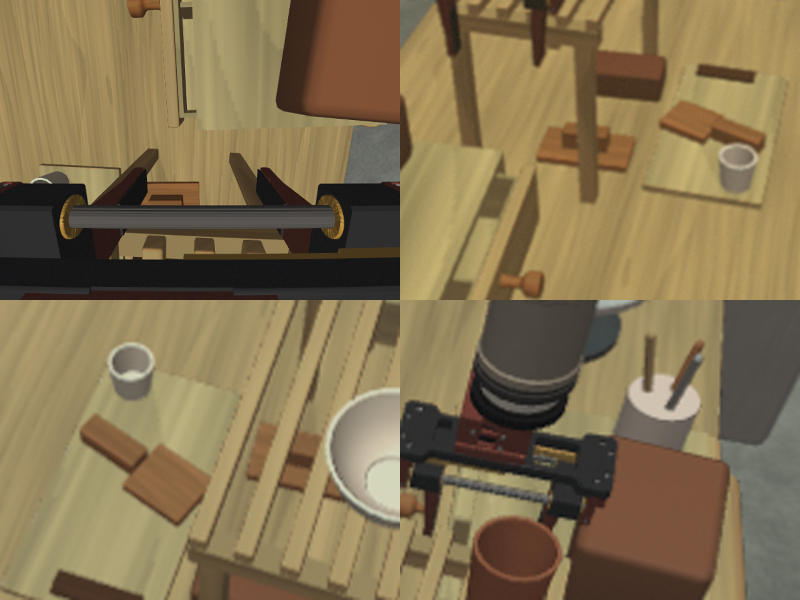

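The moves were refused, so nothing moved. I'll give all five numbers in every row.

Emit:
{"name": "step_arm", "arguments": {
  "series": [
    {"dx":-0.8,"dy":0.85,"dz":0,"turn":0,"hand":1},
    {"dx":-0.8,"dy":0.85,"dz":0,"turn":0,"hand":1},
    {"dx":-0.8,"dy":0.85,"dz":0,"turn":1,"hand":1},
    {"dx":-0.7,"dy":0.85,"dz":0,"turn":1,"hand":1},
    {"dx":0,"dy":0,"dz":0,"turn":1,"hand":1},
    {"dx":0,"dy":0,"dz":0,"turn":1,"hand":1},
    {"dx":0,"dy":0,"dz":0,"turn":1,"hand":1},
    {"dx":0,"dy":0,"dz":0,"turn":1,"hand":1},
    {"dx":0,"dy":0,"dz":0,"turn":1,"hand":1},
    {"dx":0,"dy":0,"dz":0,"turn":1,"hand":1},
    {"dx":0,"dy":0,"dz":0,"turn":1,"hand":1},
    {"dx":0,"dy":0,"dz":0,"turn":1,"hand":1}
  ]
}}

```text
time_s: 1.65
ee_pos: [0.5405, 0.1478, 0.2228]
orientation: [180.0, 0.0, 150.2]
wrist_force: [0.4, -0.3, -0.1]
grip_width: 0.0881
grasp_force: 0.0
```

Emit:
{"name": "step_arm", "arguments": {
  "series": [
    {"dx":-0.4,"dy":0.4,"dz":0,"turn":1,"hand":1},
    {"dx":0,"dy":0,"dz":0,"turn":1,"hand":1},
    {"dx":0,"dy":0,"dz":0,"turn":1,"hand":1},
    {"dx":0,"dy":0,"dz":0,"turn":1,"hand":1},
    {"dx":0,"dy":0,"dz":0,"turn":1,"hand":1},
    {"dx":0,"dy":0,"dz":0,"turn":0,"hand":1},
    {"dx":0,"dy":0,"dz":0,"turn":0,"hand":1}
  ]
}}

```text
time_s: 2.35
ee_pos: [0.5205, 0.1677, 0.2227]
orientation: [180.0, 0.0, 179.8]
wrist_force: [-0.1, 0.1, 1.0]
grip_width: 0.088
grasp_force: 0.0
```

```bash
cat > snap.py <<'E'
import sys
from station import bot, capture
from h import *
import pickle
np.set_printoptions(precision=4,suppress=True)
def snap(k):
    C={n:capture(n) for n in("wrist","side","scene")}
    pickle.dump(C,open(f"pics/{k}.pkl","wb"))
    st=bot.read_state();print(st["time_s"],st["qpos"],st["ee_pos"],st["orientation"])
    return C
def comp(C,k,crops):
    o=[cv2.resize(C[n]["color"][y:y+int(W*.75),x:x+W,::-1],(400,300),interpolation=cv2.INTER_CUBIC) for n,x,y,W in crops]
    cv2.imwrite(f"pics/{k}.png",np.vstack([np.hstack(o[:2]),np.hstack(o[2:])]))
E
python3 - <<'E'
from snap import *
C=snap("a1");comp(C,"comp2",[("wrist",0,0,640),("side",60,220,250),("scene",240,230,160),("scene",320,60,240)])
E
```

```text
2.5 [ -8.9439  16.4849 -18.655  105.7698   6.0992  58.7087  59.8481] [0.5205 0.1678 0.2227] [179.9998   0.0039 179.9065]
```

View pics/comp2.png

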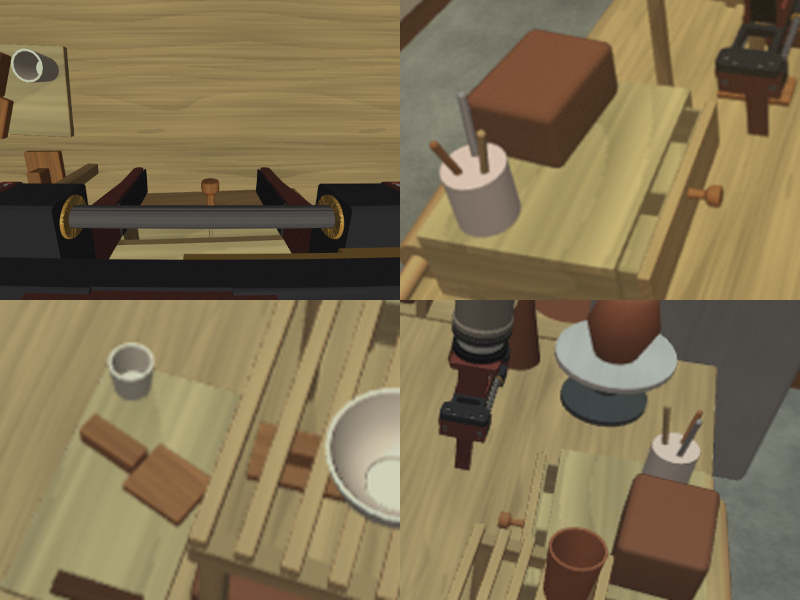

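The wrist view shows the knob at (336,295) and the float's end at left, about (70,260). The side view shows the knob at (256,342). The scene view shows the knob at (382,192) and the brown paddle clear on the board. Next I'll triangulate these.

```bash
python3 - <<'E'
from h import *; import pickle
np.set_printoptions(precision=4,suppress=True)
C=pickle.load(open("pics/a1.pkl","rb"));S,D,W=C["scene"],C["side"],C["wrist"]
sc=lambda p:[(240+u/2.5,230+v/2.5) for u,v in p]
sd=lambda p:[(250+(u-400)/2.857,220+v/2.857) for u,v in p]
ch=lambda p:[(60+(u-400)/1.6,220+v/1.6) for u,v in p]
print("knob",tri(W,[(336,294)],D,ch([(714,195)])),tri(S,[(382.5,192)],D,ch([(714,195)])),tri(W,[(336,294)],S,[(382.5,192)]))
print("panel top outer",onz(D,ch([(643,278),(718,108)]),.099), "chest top front",onz(D,ch([(617,272),(690,90)]),.11),"chest top left back",onz(D,ch([(420,238)]),.11))
print("paddle R,B,L,T",tri(S,sc([(212,185),(178,222),(123,184),(160,145)]),D,sd([(600,119),(630,88),(692,108),(660,146)])))
print("handle end",tri(S,sc([(80,133),(97,115)]),D,sd([(749,132),(743,150)])))
print("scene bar", onz(S,sc([(290,147)]),.04))
E
```

```text
knob [[0.5894 0.1798 0.0693 0.0031]] [[0.5917 0.1815 0.0718 0.0031]] [[0.5906 0.1813 0.0701 0.0063]]
panel top outer [[0.6241 0.3418 0.099 ]
 [0.6216 0.0464 0.099 ]] chest top front [[0.6506 0.348  0.11  ]
 [0.6669 0.0291 0.11  ]] chest top left back [[0.8938 0.356  0.11  ]]
paddle R,B,L,T [[ 0.5226 -0.1807  0.0165  0.0027]
 [ 0.5022 -0.2305  0.0198  0.0028]
 [ 0.4393 -0.2067  0.0226  0.0027]
 [ 0.4609 -0.1507  0.0173  0.0011]]
handle end [[ 0.3824 -0.1679  0.0323  0.002 ]
 [ 0.3883 -0.1419  0.0304  0.0078]]
scene bar [[ 0.5899 -0.1313  0.04  ]]
```

Emit:
{"name": "step_arm", "arguments": {
  "series": [
    {"dx":0.7,"dy":0.13,"dz":0,"turn":0,"hand":1},
    {"dx":0.7,"dy":0.13,"dz":0,"turn":0,"hand":1},
    {"dx":0,"dy":0,"dz":-0.7,"turn":0,"hand":1},
    {"dx":0,"dy":0,"dz":-0.7,"turn":0,"hand":1},
    {"dx":0,"dy":0,"dz":-0.7,"turn":0,"hand":1},
    {"dx":0,"dy":0,"dz":-0.7,"turn":0,"hand":1},
    {"dx":0,"dy":0,"dz":-0.6,"turn":0,"hand":1},
    {"dx":0,"dy":0,"dz":0,"turn":0,"hand":-1},
    {"dx":0,"dy":0,"dz":0,"turn":0,"hand":-1},
    {"dx":0,"dy":0,"dz":0,"turn":0,"hand":-1},
    {"dx":0,"dy":0,"dz":0,"turn":0,"hand":-1},
    {"dx":0,"dy":0,"dz":0,"turn":0,"hand":-1}
  ],
  "newtons": 30
}}

```text
time_s: 3.7
ee_pos: [0.5913, 0.1811, 0.0542]
orientation: [180.0, 0.1, 180.0]
wrist_force: [-0.1, 0.1, -0.3]
grip_width: 0.0516
grasp_force: 0.0
```

Emit:
{"name": "step_arm", "arguments": {
  "series": [
    {"dx":0,"dy":0,"dz":0,"turn":0,"hand":-1},
    {"dx":0,"dy":0,"dz":0,"turn":0,"hand":-1},
    {"dx":0,"dy":0,"dz":0,"turn":0,"hand":-1},
    {"dx":0,"dy":0,"dz":0,"turn":0,"hand":-1},
    {"dx":-0.1,"dy":0,"dz":0,"turn":0,"hand":-1},
    {"dx":-0.2,"dy":0,"dz":0,"turn":0,"hand":-1}
  ]
}}

```text
time_s: 4.3
ee_pos: [0.5761, 0.1801, 0.0528]
orientation: [-180.0, 0.1, 179.9]
wrist_force: [1.6, -2.9, 3.1]
grip_width: 0.0271
grasp_force: 30.0
```

Emit:
{"name": "step_arm", "arguments": {
  "series": [
    {"dx":-0.3,"dy":0,"dz":0,"turn":0,"hand":-1},
    {"dx":-0.3,"dy":0,"dz":0,"turn":0,"hand":-1},
    {"dx":-0.3,"dy":0,"dz":0,"turn":0,"hand":-1},
    {"dx":-0.3,"dy":0,"dz":0,"turn":0,"hand":-1},
    {"dx":-0.3,"dy":0,"dz":0,"turn":0,"hand":-1},
    {"dx":-0.3,"dy":0,"dz":0,"turn":0,"hand":-1}
  ]
}}

```text
time_s: 4.9
ee_pos: [0.4844, 0.1769, 0.0527]
orientation: [-179.7, -0.0, 179.9]
wrist_force: [2.1, -11.7, 6.5]
grip_width: 0.0267
grasp_force: 30.0
```

Emit:
{"name": "step_arm", "arguments": {
  "series": [
    {"dx":-0.3,"dy":-0.04,"dz":0,"turn":0,"hand":-1},
    {"dx":-0.2,"dy":-0.02,"dz":0,"turn":0,"hand":-1},
    {"dx":-0.2,"dy":-0.02,"dz":0,"turn":0,"hand":-1},
    {"dx":-0.1,"dy":0,"dz":0,"turn":0,"hand":-1}
  ]
}}

```text
time_s: 5.3
ee_pos: [0.4441, 0.1755, 0.0527]
orientation: [-179.9, -0.0, 180.0]
wrist_force: [1.1, -7.2, 4.3]
grip_width: 0.0265
grasp_force: 30.0
```

Emit:
{"name": "step_arm", "arguments": {
  "series": [
    {"dx":-0.1,"dy":0,"dz":0,"turn":0,"hand":-1},
    {"dx":0,"dy":0,"dz":0,"turn":0,"hand":-1}
  ]
}}

```text
time_s: 5.5
ee_pos: [0.439, 0.1753, 0.0527]
orientation: [-179.9, -0.1, 180.0]
wrist_force: [-0.7, -6.8, 7.6]
grip_width: 0.0276
grasp_force: 30.0
```

Emit:
{"name": "step_arm", "arguments": {
  "series": [
    {"dx":-0.1,"dy":0,"dz":0,"turn":0,"hand":-1},
    {"dx":-0.1,"dy":0,"dz":0,"turn":0,"hand":-1},
    {"dx":-0.1,"dy":0,"dz":0,"turn":0,"hand":-1},
    {"dx":0,"dy":0,"dz":0,"turn":0,"hand":-1}
  ]
}}

```text
time_s: 5.9
ee_pos: [0.4321, 0.1753, 0.0531]
orientation: [179.9, 0.6, 179.8]
wrist_force: [23.5, -9.2, -18.3]
grip_width: 0.0267
grasp_force: 30.0
```

The drawer is at its stop: the force rose at x ≈ 0.433. I'll release the knob, lift and go over to the paddle.

Emit:
{"name": "step_arm", "arguments": {
  "series": [
    {"dx":0.04,"dy":0,"dz":0,"turn":0,"hand":0.5},
    {"dx":0,"dy":0,"dz":0,"turn":0,"hand":0.5},
    {"dx":0,"dy":0,"dz":0,"turn":0,"hand":0.5},
    {"dx":0,"dy":0,"dz":0,"turn":0,"hand":0.5},
    {"dx":0,"dy":0,"dz":0,"turn":0,"hand":0.5},
    {"dx":0,"dy":0,"dz":0.5,"turn":0,"hand":0.5},
    {"dx":0,"dy":0,"dz":0.8,"turn":0,"hand":0.5},
    {"dx":0,"dy":0,"dz":0.8,"turn":0,"hand":0.5},
    {"dx":0,"dy":-0.8,"dz":0.5,"turn":0,"hand":0.5},
    {"dx":0,"dy":-0.8,"dz":0,"turn":-1,"hand":0.5},
    {"dx":0,"dy":-0.8,"dz":0,"turn":-1,"hand":0.5},
    {"dx":0,"dy":-0.8,"dz":0,"turn":-1,"hand":0.5}
  ]
}}

```text
time_s: 7.1
ee_pos: [0.4271, 0.0156, 0.1831]
orientation: [180.0, 0.1, 161.8]
wrist_force: [0.9, -0.3, -0.1]
grip_width: 0.066
grasp_force: 0.0
```

Emit:
{"name": "step_arm", "arguments": {
  "series": [
    {"dx":0,"dy":-0.8,"dz":0,"turn":-0.7,"hand":0.5},
    {"dx":0,"dy":-0.8,"dz":0,"turn":0,"hand":0.5},
    {"dx":0,"dy":-0.8,"dz":0,"turn":0,"hand":0.5},
    {"dx":0,"dy":-0.8,"dz":0,"turn":0,"hand":0.5},
    {"dx":0,"dy":0,"dz":0,"turn":0,"hand":0.5},
    {"dx":0,"dy":0,"dz":0,"turn":0,"hand":0.5}
  ]
}}

```text
time_s: 7.7
ee_pos: [0.4271, -0.1433, 0.1825]
orientation: [180.0, -0.0, 157.7]
wrist_force: [0.0, 1.4, -0.9]
grip_width: 0.0656
grasp_force: 0.0
```

```bash
python3 - <<'E'
from snap import *
C=snap("a2");comp(C,"comp3",[("wrist",0,0,640),("side",100,180,300),("scene",240,230,160),("scene",320,60,240)])
print("cup", onz(C["scene"],[(292.4,252)],.057))
E
```

```text
7.85 [ 13.4612   9.0934  -3.366  120.8924   0.6572  50.0483  77.6519] [ 0.4275 -0.1416  0.1826] [179.9762  -0.0222 157.9366]
cup [[ 0.4094 -0.0785  0.057 ]]
```

View pics/comp3.png

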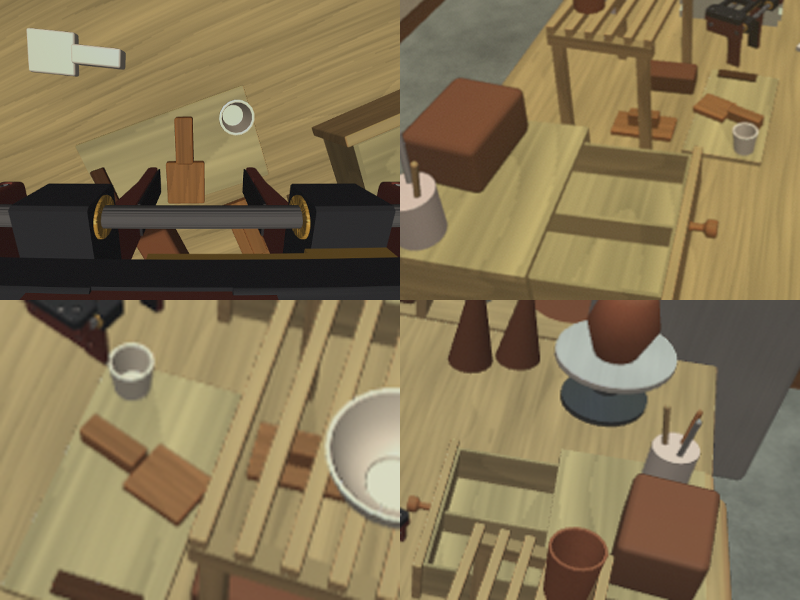

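```bash
python3 - <<'E'
from h import *; import pickle
np.set_printoptions(precision=4,suppress=True)
C=pickle.load(open("pics/a2.pkl","rb"));W,D=C["wrist"],C["side"]
w=lambda p:[(u*1.6,v*1.6) for u,v in p]
print(onz(W,w([(175,117),(192,118),(177,163),(194,163)]),.036));print(onz(W,w([(168,162),(205,163),(167,202),(204,203)]),.026))
d=lambda p:[(100+(u-400)*.75,180+v*.75) for u,v in p]
print("handle end tri",tri(W,w([(175,117),(192,118)]),D,d([(763,117.5),(761,127)])))
print("knob",onz(D,d([(711,228)]),.072)); print("panel top outer",onz(D,d([(678,300),(702,150)]),.099))
print("drawer inner divider top ends",onz(D,d([(556,220),(678,236)]),.067),"chest front top",onz(D,d([(528,272),(589,128)]),.11))
g=cv2.cvtColor(W["color"],cv2.COLOR_RGB2HSV)[180:330,250:340]
E
```

```text
[[ 0.379  -0.1646  0.036 ]
 [ 0.3894 -0.143   0.036 ]
 [ 0.4422 -0.1894  0.036 ]
 [ 0.4517 -0.1661  0.036 ]]
[[ 0.4379 -0.2038  0.026 ]
 [ 0.4609 -0.152   0.026 ]
 [ 0.4985 -0.2332  0.026 ]
 [ 0.5227 -0.1788  0.026 ]]
handle end tri [[ 0.38   -0.1658  0.028   0.0013]
 [ 0.3863 -0.1439  0.0218  0.0084]]
knob [[0.4326 0.1754 0.072 ]]
panel top outer [[0.4527 0.331  0.099 ]
 [0.4706 0.0331 0.099 ]]
drawer inner divider top ends [[0.6677 0.2018 0.067 ]
 [0.479  0.1959 0.067 ]] chest front top [[0.6547 0.3354 0.11  ]
 [0.6661 0.028  0.11  ]]
```

Emit:
{"name": "step_arm", "arguments": {
  "series": [
    {"dx":0.09,"dy":-0.59,"dz":0,"turn":0,"hand":0.5},
    {"dx":0,"dy":0,"dz":-0.7,"turn":0,"hand":0.5},
    {"dx":0,"dy":0,"dz":-0.7,"turn":0,"hand":0.5},
    {"dx":0,"dy":0,"dz":-0.7,"turn":0,"hand":0.5},
    {"dx":0,"dy":0,"dz":-0.6,"turn":0,"hand":0.5},
    {"dx":0,"dy":0,"dz":-0.4,"turn":0,"hand":0.5},
    {"dx":0,"dy":0,"dz":-0.23,"turn":0,"hand":0.5},
    {"dx":0,"dy":0,"dz":0,"turn":0,"hand":0.5}
  ]
}}

```text
time_s: 8.65
ee_pos: [0.4314, -0.1714, 0.0152]
orientation: [180.0, -0.1, 157.9]
wrist_force: [-1.5, 0.9, -0.3]
grip_width: 0.0659
grasp_force: 0.0
```

Emit:
{"name": "step_arm", "arguments": {
  "series": [
    {"dx":0,"dy":0,"dz":0,"turn":0,"hand":-1},
    {"dx":0,"dy":0,"dz":0,"turn":0,"hand":-1},
    {"dx":0,"dy":0,"dz":0,"turn":0,"hand":-1},
    {"dx":0,"dy":0,"dz":0,"turn":0,"hand":-1},
    {"dx":0,"dy":0,"dz":0,"turn":0,"hand":-1},
    {"dx":0,"dy":0,"dz":0,"turn":0,"hand":-1},
    {"dx":0,"dy":0,"dz":0,"turn":0,"hand":-1}
  ]
}}

```text
time_s: 9.35
ee_pos: [0.4321, -0.1728, 0.0165]
orientation: [180.0, 0.0, 157.8]
wrist_force: [-1.5, 0.9, 5.0]
grip_width: 0.0257
grasp_force: 30.0
```

Emit:
{"name": "step_arm", "arguments": {
  "series": [
    {"dx":0,"dy":0,"dz":0.4,"turn":0,"hand":-1},
    {"dx":0,"dy":0,"dz":0.8,"turn":0,"hand":-1},
    {"dx":0,"dy":0,"dz":0.8,"turn":0,"hand":-1},
    {"dx":0,"dy":0.3,"dz":0.8,"turn":0,"hand":-1},
    {"dx":0,"dy":0.8,"dz":0.3,"turn":0.6,"hand":-1},
    {"dx":0,"dy":0.8,"dz":0,"turn":0.6,"hand":-1},
    {"dx":0,"dy":0.8,"dz":0,"turn":0.6,"hand":-1},
    {"dx":0,"dy":0.8,"dz":0,"turn":0.6,"hand":-1},
    {"dx":0,"dy":0.8,"dz":0,"turn":0.6,"hand":-1},
    {"dx":0,"dy":0.8,"dz":0,"turn":0.6,"hand":-1},
    {"dx":0,"dy":0.8,"dz":0,"turn":0.6,"hand":-1},
    {"dx":0,"dy":0.8,"dz":0,"turn":0,"hand":-1}
  ]
}}

```text
time_s: 10.55
ee_pos: [0.4313, 0.1637, 0.1709]
orientation: [-180.0, -0.0, -176.9]
wrist_force: [0.5, -0.6, -1.0]
grip_width: 0.0259
grasp_force: 30.0
```

Emit:
{"name": "step_arm", "arguments": {
  "series": [
    {"dx":0.4,"dy":0.5,"dz":0,"turn":0,"hand":-1},
    {"dx":0.6,"dy":0.4,"dz":0,"turn":0,"hand":-1},
    {"dx":0.6,"dy":0.3,"dz":0,"turn":0,"hand":-1},
    {"dx":0.6,"dy":0.3,"dz":0,"turn":0,"hand":-1},
    {"dx":0,"dy":0,"dz":0,"turn":0,"hand":-1}
  ]
}}

```text
time_s: 11.05
ee_pos: [0.5447, 0.2391, 0.1705]
orientation: [179.9, 0.1, -177.0]
wrist_force: [-0.4, -0.2, -2.0]
grip_width: 0.0259
grasp_force: 30.0
```

Emit:
{"name": "step_arm", "arguments": {
  "series": [
    {"dx":0.6,"dy":0.26,"dz":0,"turn":0,"hand":-1},
    {"dx":0,"dy":0,"dz":-0.6,"turn":0,"hand":-1},
    {"dx":0,"dy":0,"dz":-0.6,"turn":0,"hand":-1},
    {"dx":0,"dy":0,"dz":-0.6,"turn":0,"hand":-1},
    {"dx":0,"dy":0,"dz":-0.5,"turn":0,"hand":-1},
    {"dx":0,"dy":0,"dz":-0.3,"turn":0,"hand":-1},
    {"dx":0,"dy":0,"dz":-0.2,"turn":0,"hand":-1},
    {"dx":0,"dy":0,"dz":0,"turn":0,"hand":-1}
  ]
}}

```text
time_s: 11.85
ee_pos: [0.5711, 0.2499, 0.0302]
orientation: [-180.0, -0.1, -177.0]
wrist_force: [0.2, -0.1, -2.1]
grip_width: 0.0261
grasp_force: 30.0
```

Emit:
{"name": "step_arm", "arguments": {
  "series": [
    {"dx":0,"dy":0,"dz":-0.04,"turn":0,"hand":-1},
    {"dx":0,"dy":0,"dz":-0.04,"turn":0,"hand":-1},
    {"dx":0,"dy":0,"dz":0,"turn":0,"hand":-1}
  ]
}}

```text
time_s: 12.15
ee_pos: [0.5724, 0.2505, 0.0279]
orientation: [180.0, 0.1, -177.0]
wrist_force: [0.7, -0.9, -1.6]
grip_width: 0.0257
grasp_force: 30.0
```

Emit:
{"name": "step_arm", "arguments": {
  "series": [
    {"dx":0,"dy":0,"dz":-0.03,"turn":0,"hand":0.1},
    {"dx":0,"dy":0,"dz":0,"turn":0,"hand":0.1},
    {"dx":0,"dy":0,"dz":0,"turn":0,"hand":0.1},
    {"dx":0,"dy":0,"dz":0,"turn":0,"hand":0.1},
    {"dx":0,"dy":0,"dz":0.3,"turn":0,"hand":0.1},
    {"dx":0,"dy":0,"dz":0.7,"turn":0,"hand":0.1},
    {"dx":0,"dy":0,"dz":0.8,"turn":0,"hand":0.1},
    {"dx":0,"dy":0,"dz":0.8,"turn":0,"hand":0.1},
    {"dx":-0.8,"dy":0,"dz":0.3,"turn":0,"hand":0.1},
    {"dx":-0.8,"dy":0,"dz":0,"turn":0,"hand":0.1},
    {"dx":0,"dy":-0.8,"dz":0,"turn":0,"hand":0.1},
    {"dx":0,"dy":-0.8,"dz":0,"turn":0,"hand":0.1}
  ]
}}

```text
time_s: 13.35
ee_pos: [0.4909, 0.1711, 0.1723]
orientation: [180.0, 0.1, -176.7]
wrist_force: [1.7, -0.7, -0.2]
grip_width: 0.0481
grasp_force: 0.0
```

The paddle is in. The float needs a tilted tool, so I'll see what the arm does at the edge of its reach, high up over free space.

Emit:
{"name": "step_arm", "arguments": {
  "series": [
    {"dx":0,"dy":-0.3,"dz":0.9,"turn":0,"hand":0.1},
    {"dx":0,"dy":-0.3,"dz":0.9,"turn":0,"hand":0.1},
    {"dx":0,"dy":-0.3,"dz":0.9,"turn":0,"hand":0.1},
    {"dx":0.3,"dy":-0.3,"dz":0.9,"turn":0,"hand":0.1},
    {"dx":0.3,"dy":-0.3,"dz":0.9,"turn":0,"hand":0.1},
    {"dx":0.9,"dy":-0.3,"dz":0.3,"turn":0,"hand":0.1},
    {"dx":0.9,"dy":-0.3,"dz":0,"turn":0,"hand":0.1},
    {"dx":0.9,"dy":-0.3,"dz":0,"turn":0,"hand":0.1},
    {"dx":0.9,"dy":0,"dz":0,"turn":0,"hand":0.1},
    {"dx":0.9,"dy":0,"dz":0,"turn":0,"hand":0.1},
    {"dx":0.9,"dy":0,"dz":0,"turn":0,"hand":0.1},
    {"dx":0.9,"dy":0,"dz":0,"turn":0,"hand":0.1}
  ]
}}

```text
time_s: 14.55
ee_pos: [0.8378, 0.05, 0.4126]
orientation: [180.0, 0.1, -177.0]
wrist_force: [1.8, 0.1, 0.4]
grip_width: 0.0486
grasp_force: 0.0
```

Emit:
{"name": "step_arm", "arguments": {
  "series": [
    {"dx":0.9,"dy":0,"dz":0,"turn":0,"hand":0.1},
    {"dx":0.9,"dy":0,"dz":0,"turn":0,"hand":0.1},
    {"dx":0.9,"dy":0,"dz":0,"turn":0,"hand":0.1},
    {"dx":0.9,"dy":0,"dz":0,"turn":0,"hand":0.1}
  ]
}}

```text
time_s: 14.95
ee_pos: [0.9156, 0.0501, 0.3818]
orientation: [-179.6, 1.3, -176.5]
wrist_force: [0.0, -0.3, 0.9]
grip_width: 0.0483
grasp_force: 0.0
```

```bash
python3 -c "
from station import bot
s=bot.read_state();print(s['qpos'],s['ee_pos'],s['orientation'],s['joint_velocities'])"
```

```text
[ -1.27838428  58.85663613 -46.81044061  14.0871721   42.57147636
 109.76965111  81.4855842 ] [0.91562435 0.0500623  0.38182491] [-179.62297123    1.34399114 -176.4843414 ] [  14.94891998    9.16709603 -126.61680625   -3.6007187   116.9519043
    0.49292118   -7.72511148]
```

Emit:
{"name": "step_arm", "arguments": {
  "series": [
    {"dx":0.5,"dy":0,"dz":0.5,"turn":0,"hand":0.1},
    {"dx":0.5,"dy":0,"dz":0.5,"turn":0,"hand":0.1},
    {"dx":0.5,"dy":0,"dz":0.5,"turn":0,"hand":0.1},
    {"dx":0.5,"dy":0,"dz":0.5,"turn":0,"hand":0.1}
  ]
}}

```text
time_s: 15.35
ee_pos: [0.9177, 0.0438, 0.4394]
orientation: [-179.7, 6.6, -176.6]
wrist_force: [-0.4, -0.3, 0.5]
grip_width: 0.0482
grasp_force: 0.0
```

Emit:
{"name": "step_arm", "arguments": {
  "series": [
    {"dx":-0.5,"dy":0,"dz":0,"turn":0,"hand":0.1},
    {"dx":-0.5,"dy":0,"dz":0,"turn":0,"hand":0.1},
    {"dx":-0.5,"dy":0,"dz":0,"turn":0,"hand":0.1},
    {"dx":0,"dy":0,"dz":0,"turn":0,"hand":0.1}
  ]
}}

```text
time_s: 15.75
ee_pos: [0.8401, 0.0437, 0.44]
orientation: [-179.5, 6.5, -176.5]
wrist_force: [0.3, -0.4, 1.1]
grip_width: 0.0481
grasp_force: 0.0
```

```bash
python3 -c "
from station import bot
s=bot.read_state();print(s['qpos'],s['ee_pos'],s['orientation'],s['joint_velocities'])"
```

```text
[ 14.95024368  47.94035498 -67.50194696  42.07961878  49.09291893
 102.02223443  68.64591712] [0.84013007 0.04371929 0.44001888] [-179.48642895    6.49533071 -176.46299753] [-2.78155894  2.6309913   1.99311173 -7.15134271  2.32540751  0.39632917
  2.84489037]
```

Tilt gained at the edge of reach is kept (6.5° now, fingers outward). I'll gain more the same way.

Emit:
{"name": "step_arm", "arguments": {
  "series": [
    {"dx":0.4,"dy":0,"dz":0.5,"turn":0,"hand":0.1},
    {"dx":0.4,"dy":0,"dz":0.5,"turn":0,"hand":0.1},
    {"dx":0.4,"dy":0,"dz":0.5,"turn":0,"hand":0.1},
    {"dx":0.4,"dy":0,"dz":0.5,"turn":0,"hand":0.1},
    {"dx":0.4,"dy":0,"dz":0.5,"turn":0,"hand":0.1},
    {"dx":0.4,"dy":0,"dz":0.5,"turn":0,"hand":0.1}
  ]
}}

```text
time_s: 16.35
ee_pos: [0.8818, 0.033, 0.4965]
orientation: [180.0, 5.6, -177.7]
wrist_force: [0.1, -0.4, 3.9]
grip_width: 0.0485
grasp_force: 0.0
```

```bash
python3 -c "
from station import bot
s=bot.read_state();print(s['qpos'],s['ee_pos'],s['orientation'],s['joint_velocities'])"
```

```text
[ -6.09343718  50.86508088  -1.66525382  13.79557629   1.81413143
 109.79020891  85.91124443] [0.88181968 0.0329565  0.49654203] [ 179.95135727    5.5652247  -177.70626166] [ -17.73728777   -4.44753934  124.63426457   -0.25495069 -105.82083274
    0.12784756   16.47989573]
```

Emit:
{"name": "step_arm", "arguments": {
  "series": [
    {"dx":0.5,"dy":0,"dz":0.5,"turn":0,"hand":0.1},
    {"dx":0.5,"dy":0,"dz":0.5,"turn":0,"hand":0.1},
    {"dx":0.5,"dy":0,"dz":0.5,"turn":0,"hand":0.1},
    {"dx":0.5,"dy":0,"dz":0.5,"turn":0,"hand":0.1}
  ]
}}

```text
time_s: 16.75
ee_pos: [0.8816, 0.0288, 0.537]
orientation: [-179.9, 10.2, -177.8]
wrist_force: [-0.8, 0.2, -0.2]
grip_width: 0.0483
grasp_force: 0.0
```

```bash
python3 -c "
from station import bot
s=bot.read_state();print(s['qpos'],s['ee_pos'],s['orientation'],s['joint_velocities'])"
```

```text
[ -1.2294397   48.54039694 -35.75201656  13.80252569  31.98873768
 109.7906068   82.41259418] [0.88158937 0.02883032 0.5369637 ] [-179.89133326   10.180317   -177.80039406] [ 1.09792883e+01 -2.85057776e+00 -7.71054613e+01 -4.49838257e-02
  6.77181651e+01  3.98645819e-02 -6.43447935e+00]
```

Emit:
{"name": "step_arm", "arguments": {
  "series": [
    {"dx":0.5,"dy":0,"dz":0.5,"turn":0,"hand":0.1},
    {"dx":0.5,"dy":0,"dz":0.5,"turn":0,"hand":0.1},
    {"dx":0.5,"dy":0,"dz":0.5,"turn":0,"hand":0.1},
    {"dx":0.5,"dy":0,"dz":0.5,"turn":0,"hand":0.1},
    {"dx":0.5,"dy":0,"dz":0.5,"turn":0,"hand":0.1},
    {"dx":0.5,"dy":0,"dz":0.5,"turn":0,"hand":0.1},
    {"dx":0.5,"dy":0,"dz":0.5,"turn":0,"hand":0.1},
    {"dx":0.5,"dy":0,"dz":0.5,"turn":0,"hand":0.1},
    {"dx":0.5,"dy":0,"dz":0.5,"turn":0,"hand":0.1},
    {"dx":0.5,"dy":0,"dz":0.5,"turn":0,"hand":0.1}
  ]
}}

```text
time_s: 17.75
ee_pos: [0.8819, 0.0234, 0.6242]
orientation: [-179.1, 20.5, -177.8]
wrist_force: [0.8, -0.2, 0.2]
grip_width: 0.048
grasp_force: 0.0
```

Emit:
{"name": "step_arm", "arguments": {
  "series": [
    {"dx":0.5,"dy":0,"dz":0.5,"turn":0,"hand":0.1},
    {"dx":0.5,"dy":0,"dz":0.5,"turn":0,"hand":0.1},
    {"dx":0.5,"dy":0,"dz":0.5,"turn":0,"hand":0.1},
    {"dx":0.5,"dy":0,"dz":0.5,"turn":0,"hand":0.1},
    {"dx":0.5,"dy":0,"dz":0.5,"turn":0,"hand":0.1},
    {"dx":0.5,"dy":0,"dz":0.5,"turn":0,"hand":0.1}
  ]
}}

```text
time_s: 18.35
ee_pos: [0.8631, 0.0209, 0.6732]
orientation: [-177.7, 23.8, -177.8]
wrist_force: [-0.3, -0.0, 0.1]
grip_width: 0.0481
grasp_force: 0.0
```

Emit:
{"name": "step_arm", "arguments": {
  "series": [
    {"dx":-0.5,"dy":0,"dz":0,"turn":0,"hand":0.1},
    {"dx":-0.8,"dy":0,"dz":0,"turn":0,"hand":0.1},
    {"dx":-0.9,"dy":0,"dz":0,"turn":0,"hand":0.1},
    {"dx":-0.9,"dy":0,"dz":0,"turn":0,"hand":0.1},
    {"dx":-0.9,"dy":0,"dz":0,"turn":0,"hand":0.1},
    {"dx":-0.9,"dy":0,"dz":-0.3,"turn":0,"hand":0.1},
    {"dx":-0.9,"dy":0,"dz":-0.3,"turn":0,"hand":0.1},
    {"dx":-0.9,"dy":0,"dz":-0.3,"turn":0,"hand":0.1},
    {"dx":-0.7,"dy":0,"dz":-0.6,"turn":0,"hand":0.5},
    {"dx":-0.7,"dy":0,"dz":-0.6,"turn":0,"hand":0.5},
    {"dx":-0.5,"dy":0,"dz":-0.8,"turn":0,"hand":0.5},
    {"dx":0,"dy":0,"dz":-0.8,"turn":0,"hand":0.5}
  ]
}}

```text
time_s: 19.55
ee_pos: [0.4726, 0.0164, 0.5156]
orientation: [-177.2, 22.5, -176.8]
wrist_force: [0.7, -0.3, -0.5]
grip_width: 0.0655
grasp_force: 0.0
```

```bash
python3 -c "
from station import bot
s=bot.read_state();print(s['qpos'],s['ee_pos'],s['orientation'],s['joint_velocities'])"
```

```text
[ 59.43025326 -19.00172666 -50.5836071  100.06628709 -16.99870234
  69.66718012 102.94540492] [0.47263951 0.01635748 0.51556745] [-177.22984891   22.49074729 -176.7511503 ] [-27.45335545   2.01715188  -0.74310859  49.79597018   8.09283713
 -51.46785158  -9.75806796]
```

Emit:
{"name": "step_arm", "arguments": {
  "series": [
    {"dx":0.2,"dy":0,"dz":-0.8,"turn":0,"hand":0.5},
    {"dx":0.2,"dy":0,"dz":-0.8,"turn":0,"hand":0.5},
    {"dx":0,"dy":-0.3,"dz":-0.8,"turn":0,"hand":0.5},
    {"dx":0,"dy":-0.3,"dz":-0.8,"turn":0,"hand":0.5},
    {"dx":0,"dy":-0.3,"dz":-0.8,"turn":0,"hand":0.5},
    {"dx":0,"dy":-0.3,"dz":-0.6,"turn":0,"hand":0.5},
    {"dx":0,"dy":-0.3,"dz":-0.4,"turn":0,"hand":0.5},
    {"dx":0,"dy":0,"dz":0,"turn":0,"hand":0.5},
    {"dx":0,"dy":0,"dz":0,"turn":0,"hand":0.5}
  ]
}}

```text
time_s: 20.45
ee_pos: [0.4944, -0.0544, 0.2681]
orientation: [-177.2, 22.5, -176.3]
wrist_force: [-0.2, 0.6, -0.2]
grip_width: 0.0659
grasp_force: 0.0
```

```bash
python3 - <<'E'
from snap import *
C=snap("a3");comp(C,"comp4",[("wrist",0,0,640),("side",100,180,300),("side",220,200,140),("scene",280,100,320)])
E
```

```text
20.6 [ 67.2352  -1.6357 -65.8869 122.7656  -0.6932  35.0813  94.7078] [ 0.4952 -0.0541  0.2692] [-177.0436   22.6642 -176.2421]
```

View pics/comp4.png

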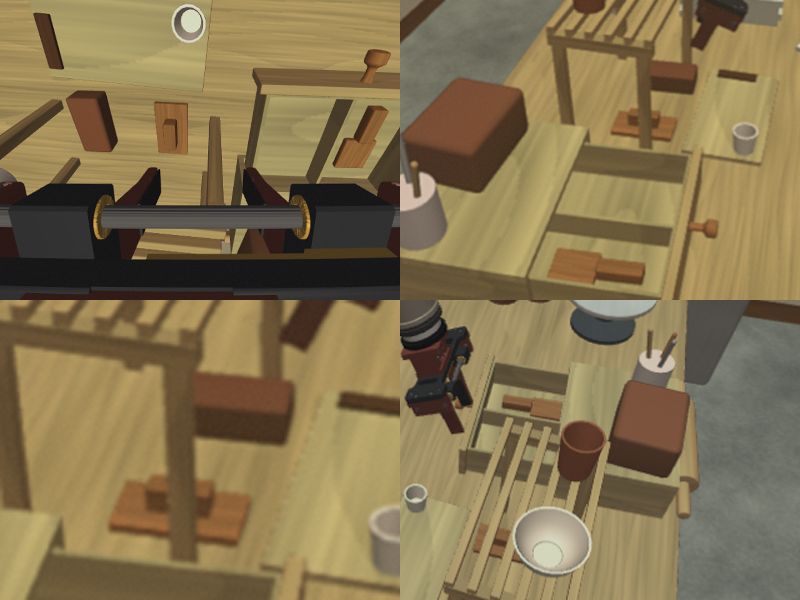

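The wrist view shows the float's sole corners at about (248,163), (299,165), (253,244) and (300,245), with the brick to its left and the rack post to its right. The side view shows the paddle lying flat in the drawer's left compartment, at (530,267) in the composite.

```bash
python3 - <<'E'
from h import *; import pickle
np.set_printoptions(precision=4,suppress=True)
C=pickle.load(open("pics/a3.pkl","rb"));W,D,S=C["wrist"],C["side"],C["scene"]
w=lambda p:[(u*1.6,v*1.6) for u,v in p]
d=lambda p:[(220+u/2.857,200+(v-300)/2.857) for u,v in p]
e=lambda p:[(100+(u-400)*.75,180+v*.75) for u,v in p]
wf=w([(155,102),(187,103),(188,153),(158,152)])
P=onz(W,wf,.012);print("sole wrist",P,P.mean(0));print("tri",tri(W,wf,D,d([(250,495),(237,540),(111,522),(120,482)])))
wb=w([(163,120),(176,121)]);print("bar near top",onz(W,wb,.04));print("tri",tri(W,wb,D,d([(214,482),(209,510)])))
print("bar side top",onz(D,d([(214,482),(209,510),(148,503),(150,478)]),.04))
print("post base",onz(W,w([(222,186)]),0)," brick top",onz(W,w([(67,93),(101,91),(117,148),(84,151)]),.045))
# paddle in drawer: blade/handle corners
print("paddle side handle end",onz(D,e([(644,264),(641,284)]),.046),"blade far",onz(D,e([(562,249),(548,277)]),.036))
R=cv2.Rodrigues
from scipy.spatial.transform import Rotation as Q
from station import bot
s=bot.read_state();M=Q.from_euler("xyz",s["orientation"],degrees=True).as_matrix();print(M,"grasp pt",s["ee_pos"]-M[:,2]*bot.pinch_z)
# deck front edge in wrist / side
print("deck lower front edge side",onz(D,d([(198,362)]),.25),"top",onz(D,d([(200,340)]),.266),"post base side FL",onz(D,d([(172,557),(195,562)]),0))
E
```

```text
sole wrist [[ 0.5474 -0.1528  0.012 ]
 [ 0.5456 -0.0919  0.012 ]
 [ 0.6643 -0.0891  0.012 ]
 [ 0.6668 -0.156   0.012 ]] [ 0.606  -0.1225  0.012 ]
tri [[ 0.5492 -0.1536  0.0101  0.0018]
 [ 0.549  -0.0927  0.0062  0.0015]
 [ 0.6649 -0.0892  0.0113  0.    ]
 [ 0.676  -0.1592  0.0013  0.0015]]
bar near top [[ 0.5695 -0.1336  0.04  ]
 [ 0.5699 -0.1094  0.04  ]]
tri [[ 0.5776 -0.1365  0.032   0.0064]
 [ 0.5799 -0.1122  0.0212  0.0011]]
bar side top [[ 0.5784 -0.1291  0.04  ]
 [ 0.574  -0.0889  0.04  ]
 [ 0.629  -0.0877  0.04  ]
 [ 0.6364 -0.1232  0.04  ]]
post base [[ 0.7728 -0.0024  0.    ]]  brick top [[ 0.5246 -0.2977  0.045 ]
 [ 0.5176 -0.236   0.045 ]
 [ 0.6376 -0.2308  0.045 ]
 [ 0.6509 -0.3029  0.045 ]]
paddle side handle end [[0.5209 0.2404 0.046 ]
 [0.5167 0.2763 0.046 ]] blade far [[0.6518 0.2299 0.036 ]
 [0.6545 0.2845 0.036 ]]
[[-0.9208 -0.0456  0.3874]
 [-0.0605  0.9978 -0.0262]
 [-0.3853 -0.0476 -0.9216]] grasp pt [ 0.488  -0.0536  0.2864]
deck lower front edge side [[ 0.5606 -0.0032  0.25  ]] top [[ 0.56   -0.0085  0.266 ]] post base side FL [[ 0.603  -0.0661  0.    ]
 [ 0.5815 -0.0636  0.    ]]
```

```bash
python3 - <<'E'
from h import *; import pickle
np.set_printoptions(precision=4,suppress=True)
C=pickle.load(open("pics/a3.pkl","rb"));W,D=C["wrist"],C["side"]
i=W["color"];a=cv2.resize(i[170:330,220:420,::-1],(800,640),interpolation=cv2.INTER_CUBIC)[:600]
cv2.imwrite("pics/post.png",a)
w=lambda p:[(u*1.6,v*1.6) for u,v in p]
print(onz(W,w([(209,117),(221,117)]),0))
E
```

```text
[[ 0.5786 -0.0484  0.    ]
 [ 0.5769 -0.0243  0.    ]]
```

View pics/post.png

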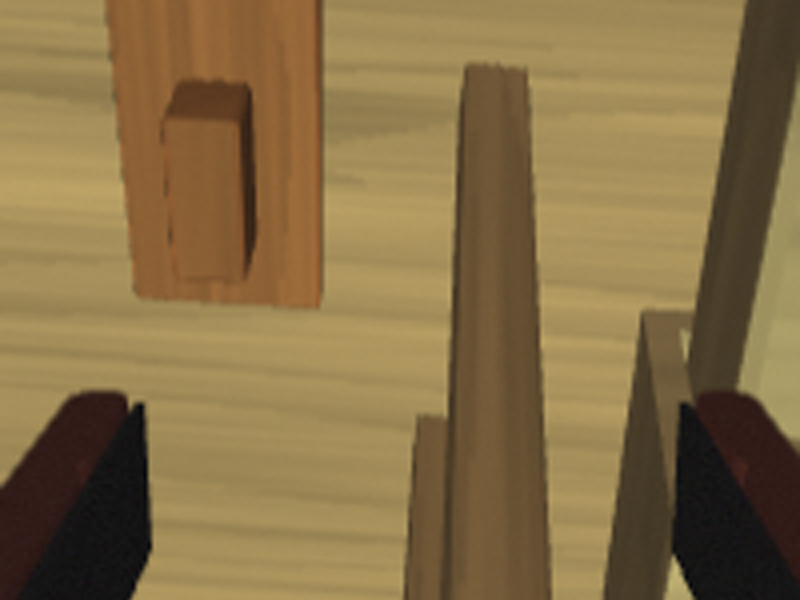

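```bash
python3 - <<'E'
from h import *; import pickle
np.set_printoptions(precision=4,suppress=True)
W=pickle.load(open("pics/a3.pkl","rb"))["wrist"]
f=lambda p:[(220+u/4,170+v/4) for u,v in p]
print("post near base",onz(W,f([(463,66),(527,68)]),0));print("bar top",onz(W,f([(165,118),(242,118),(245,278),(178,281)]),.04))
print("sole far",onz(W,f([(135,298),(322,306)]),.012), "2nd post base",onz(W,f([(418,415)]),0))
E
```

```text
post near base [[ 0.5775 -0.0468  0.    ]
 [ 0.5768 -0.0266  0.    ]]
bar top [[ 0.5794 -0.1337  0.04  ]
 [ 0.5779 -0.1109  0.04  ]
 [ 0.6362 -0.1116  0.04  ]
 [ 0.6391 -0.1331  0.04  ]]
sole far [[ 0.669  -0.1549  0.012 ]
 [ 0.6673 -0.0895  0.012 ]] 2nd post base [[ 0.726  -0.0538  0.    ]]
```

The post's inner face is at y ≈ -0.047 and its front is at x ≈ 0.577. The bar spans x 0.579 to 0.638 with its middle at y = -0.122. The gripper's body would meet the post on a deep grasp, so I'll nibble the bar's near end, drag the float a little way out, and then grasp deeper.

Emit:
{"name": "step_arm", "arguments": {
  "series": [
    {"dx":-0.2,"dy":-0.7,"dz":0,"turn":0.5,"hand":0.3},
    {"dx":-0.18,"dy":-0.74,"dz":0,"turn":0.5,"hand":0.3},
    {"dx":0,"dy":0,"dz":0,"turn":0,"hand":0.3},
    {"dx":0,"dy":0,"dz":0,"turn":0,"hand":0.3}
  ]
}}

```text
time_s: 21.0
ee_pos: [0.477, -0.1225, 0.2684]
orientation: [-177.1, 22.5, -170.9]
wrist_force: [0.4, -0.1, 0.1]
grip_width: 0.0573
grasp_force: 0.0
```

```bash
cat > st.py <<'E'
from station import bot
import numpy as np
from scipy.spatial.transform import Rotation as Q
np.set_printoptions(precision=4,suppress=True)
s=bot.read_state();M=Q.from_euler("xyz",s["orientation"],degrees=True).as_matrix()
print(s["time_s"],s["qpos"],s["ee_pos"],"G",s["ee_pos"]-M[:,2]*bot.pinch_z,"y",M[:,1],"z",M[:,2])
E
python3 st.py
```

```text
21.0 [ 71.268   -1.4004 -57.8513 122.8794 -11.5833  36.3597 119.7838] [ 0.477  -0.1225  0.2684] G [ 0.4698 -0.1227  0.2857] y [-0.1393  0.9891 -0.0469] z [ 0.386   0.0106 -0.9224]
```

Emit:
{"name": "step_arm", "arguments": {
  "series": [
    {"dx":0.26,"dy":0,"dz":-0.62,"turn":0,"hand":0.3},
    {"dx":0.26,"dy":0,"dz":-0.62,"turn":0,"hand":0.3},
    {"dx":0.26,"dy":0,"dz":-0.62,"turn":0,"hand":0.3},
    {"dx":0.26,"dy":0,"dz":-0.62,"turn":0,"hand":0.3},
    {"dx":0.26,"dy":0,"dz":-0.62,"turn":0,"hand":0.3},
    {"dx":0.26,"dy":0,"dz":-0.62,"turn":0,"hand":0.3},
    {"dx":0,"dy":0,"dz":0,"turn":0,"hand":0.3}
  ]
}}

```text
time_s: 21.7
ee_pos: [0.5549, -0.1186, 0.079]
orientation: [-177.3, 22.3, -170.6]
wrist_force: [-0.5, 0.2, 1.2]
grip_width: 0.0572
grasp_force: 0.0
```

```bash
python3 st.py
```

```text
21.7 [ 35.3243  24.1439 -32.0268 125.8989  38.7569  13.7476  70.7426] [ 0.5549 -0.1186  0.079 ] G [ 0.5478 -0.1189  0.0962] y [-0.1463  0.9883 -0.0436] z [ 0.3817  0.0157 -0.9242]
```

Emit:
{"name": "step_arm", "arguments": {
  "series": [
    {"dx":0.2,"dy":-0.03,"dz":-0.4,"turn":0,"hand":0.3},
    {"dx":0.17,"dy":-0.03,"dz":-0.4,"turn":0,"hand":0.3},
    {"dx":0.15,"dy":0,"dz":-0.36,"turn":0,"hand":0.3},
    {"dx":0,"dy":0,"dz":0,"turn":0,"hand":0.3}
  ]
}}

```text
time_s: 22.1
ee_pos: [0.5812, -0.1241, 0.0245]
orientation: [-177.2, 22.5, -170.7]
wrist_force: [-1.1, -0.7, -0.5]
grip_width: 0.0571
grasp_force: 0.0
```

```bash
python3 st.py
```

```text
22.1 [ 29.891   31.2723 -26.1528 124.1467  62.5037   9.8441  48.0841] [ 0.5812 -0.1241  0.0245] G [ 0.574  -0.1244  0.0417] y [-0.1428  0.9887 -0.0454] z [ 0.3857  0.0133 -0.9225]
```

Emit:
{"name": "step_arm", "arguments": {
  "series": [
    {"dx":0,"dy":0.03,"dz":-0.08,"turn":0,"hand":0.3},
    {"dx":0,"dy":0,"dz":0,"turn":0,"hand":-1},
    {"dx":0,"dy":0,"dz":0,"turn":0,"hand":-1},
    {"dx":0,"dy":0,"dz":0,"turn":0,"hand":-1},
    {"dx":0,"dy":0,"dz":0,"turn":0,"hand":-1},
    {"dx":0,"dy":0,"dz":0,"turn":0,"hand":-1},
    {"dx":0,"dy":0,"dz":0,"turn":0,"hand":-1}
  ],
  "newtons": 20
}}

```text
time_s: 22.8
ee_pos: [0.5805, -0.124, 0.0206]
orientation: [-177.1, 22.5, -170.8]
wrist_force: [-2.6, -0.9, 7.6]
grip_width: 0.0241
grasp_force: 20.0
```

```bash
python3 st.py
```

```text
22.8 [ 29.74    31.6795 -26.0717 124.2969  65.9472   9.7924  44.5782] [ 0.5805 -0.124   0.0206] G [ 0.5733 -0.1242  0.0378] y [-0.1408  0.9889 -0.0465] z [ 0.3853  0.0115 -0.9227]
```

Emit:
{"name": "step_arm", "arguments": {
  "series": [
    {"dx":-0.1,"dy":0,"dz":0.02,"turn":0,"hand":-1},
    {"dx":-0.1,"dy":0,"dz":0,"turn":0,"hand":-1},
    {"dx":-0.1,"dy":0,"dz":0,"turn":0,"hand":-1},
    {"dx":-0.1,"dy":0,"dz":0,"turn":0,"hand":-1},
    {"dx":0,"dy":0,"dz":0,"turn":0,"hand":-1}
  ]
}}

```text
time_s: 23.3
ee_pos: [0.5591, -0.1236, 0.0207]
orientation: [-177.2, 22.4, -170.8]
wrist_force: [-0.5, -0.7, -0.3]
grip_width: 0.0239
grasp_force: 19.6
```

```bash
python3 st.py
```

```text
23.3 [ 32.0156  30.86   -28.0625 126.7545  73.1237   9.7965  37.8342] [ 0.5591 -0.1236  0.0207] G [ 0.552  -0.1238  0.0379] y [-0.1417  0.9889 -0.0456] z [ 0.3836  0.0124 -0.9234]
```

Emit:
{"name": "step_arm", "arguments": {
  "series": [
    {"dx":0,"dy":0,"dz":0,"turn":0,"hand":-0.1},
    {"dx":0,"dy":0,"dz":0,"turn":0,"hand":-0.1},
    {"dx":0,"dy":0,"dz":0,"turn":0,"hand":-0.1},
    {"dx":0.14,"dy":0.02,"dz":0,"turn":0,"hand":-0.1},
    {"dx":0.14,"dy":0.02,"dz":0,"turn":0,"hand":-0.1},
    {"dx":0.14,"dy":0.02,"dz":0,"turn":0,"hand":-0.1},
    {"dx":0,"dy":0,"dz":0,"turn":0,"hand":-1},
    {"dx":0,"dy":0,"dz":0,"turn":0,"hand":-1},
    {"dx":0,"dy":0,"dz":0,"turn":0,"hand":-1},
    {"dx":0,"dy":0,"dz":0,"turn":0,"hand":-1},
    {"dx":0,"dy":0,"dz":0,"turn":0,"hand":-1}
  ],
  "newtons": 45
}}

```text
time_s: 24.4
ee_pos: [0.5812, -0.1207, 0.021]
orientation: [-177.2, 22.5, -170.8]
wrist_force: [1.3, -0.7, 0.7]
grip_width: 0.0257
grasp_force: 41.5
```

```bash
python3 st.py
```

```text
24.4 [ 32.7485  32.4903 -30.2614 124.0642  69.5521  12.0744  41.4899] [ 0.5812 -0.1207  0.021 ] G [ 0.574  -0.1209  0.0383] y [-0.1415  0.9889 -0.0459] z [ 0.3847  0.0122 -0.923 ]
```

Emit:
{"name": "step_arm", "arguments": {
  "series": [
    {"dx":-0.1,"dy":0,"dz":0.24,"turn":0,"hand":-1},
    {"dx":-0.16,"dy":0,"dz":0.38,"turn":0,"hand":-1},
    {"dx":-0.16,"dy":0,"dz":0.38,"turn":0,"hand":-1},
    {"dx":-0.16,"dy":0,"dz":0.38,"turn":0,"hand":-1},
    {"dx":-0.4,"dy":0,"dz":0.25,"turn":0,"hand":-1},
    {"dx":-0.4,"dy":0,"dz":0.25,"turn":0,"hand":-1},
    {"dx":-0.4,"dy":0,"dz":0.3,"turn":0,"hand":-1},
    {"dx":-0.3,"dy":0,"dz":0.3,"turn":0,"hand":-1}
  ]
}}

```text
time_s: 25.2
ee_pos: [0.4747, -0.1204, 0.1443]
orientation: [-177.2, 22.3, -170.7]
wrist_force: [-0.2, 0.3, -1.8]
grip_width: 0.0236
grasp_force: 45.0
```

```bash
python3 st.py
```

```text
25.2 [ 69.2173  17.4742 -65.2556 131.0569  33.7273  22.0674  77.5207] [ 0.4747 -0.1204  0.1443] G [ 0.4676 -0.1206  0.1616] y [-0.1421  0.9888 -0.0459] z [ 0.3816  0.0119 -0.9243]
```

Emit:
{"name": "step_arm", "arguments": {
  "series": [
    {"dx":0,"dy":0.3,"dz":0.5,"turn":0,"hand":-1},
    {"dx":0,"dy":0.7,"dz":0.2,"turn":-0.4,"hand":-1},
    {"dx":0,"dy":0.7,"dz":0,"turn":-0.4,"hand":-1},
    {"dx":0,"dy":0.7,"dz":0,"turn":-0.15,"hand":-1},
    {"dx":0.1,"dy":0.7,"dz":0,"turn":0,"hand":-1},
    {"dx":0.4,"dy":0.7,"dz":0,"turn":0,"hand":-1},
    {"dx":0.5,"dy":0.5,"dz":0,"turn":0,"hand":-1},
    {"dx":0.5,"dy":0.3,"dz":0,"turn":0,"hand":-1},
    {"dx":0.5,"dy":0,"dz":0,"turn":0,"hand":-1},
    {"dx":0,"dy":0,"dz":0,"turn":0,"hand":-1}
  ]
}}

```text
time_s: 26.2
ee_pos: [0.5791, 0.1099, 0.1795]
orientation: [-177.3, 22.4, -176.5]
wrist_force: [-0.5, -1.5, -0.6]
grip_width: 0.0235
grasp_force: 45.0
```

```bash
python3 st.py; python3 - <<'E'
from snap import *
C=snap("a4");comp(C,"comp5",[("wrist",0,0,640),("side",100,180,300),("scene",360,120,200),("scene",240,200,320)])
E
```

```text
26.2 [ 26.4091  22.2029 -57.9216 118.0437  50.4923  39.8961  29.5257] [0.5791 0.1099 0.1795] G [0.5719 0.1104 0.1968] y [-0.0423  0.9981 -0.0443] z [ 0.3834 -0.0247 -0.9232]
26.35 [ 26.5715  21.9654 -58.0685 118.3823  50.4002  39.8644  29.509 ] [0.5759 0.109  0.1791] [-177.1151   22.3512 -176.4486]
```

View pics/comp5.png

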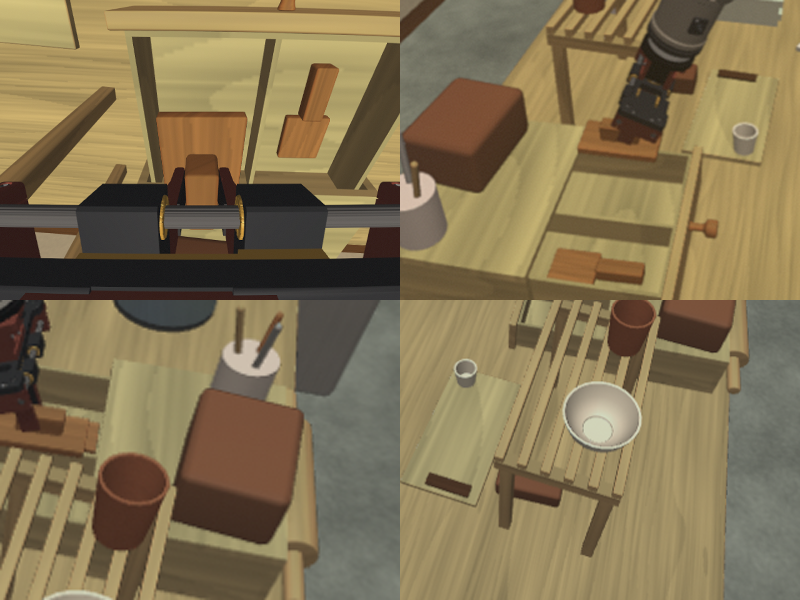

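The float is held level over the empty right compartment, at (200,150) in the composite. The paddle lies flat in the left one. I'll lower the float.

Emit:
{"name": "step_arm", "arguments": {
  "series": [
    {"dx":0,"dy":0,"dz":-0.5,"turn":0,"hand":-1},
    {"dx":0,"dy":0,"dz":-0.5,"turn":0,"hand":-1},
    {"dx":0,"dy":0,"dz":-0.5,"turn":0,"hand":-1},
    {"dx":0,"dy":0,"dz":-0.5,"turn":0,"hand":-1},
    {"dx":0,"dy":0,"dz":-0.35,"turn":0,"hand":-1},
    {"dx":0,"dy":0,"dz":-0.15,"turn":0,"hand":-1},
    {"dx":0,"dy":0,"dz":-0.08,"turn":0,"hand":-1},
    {"dx":0,"dy":0,"dz":0,"turn":0,"hand":-1}
  ]
}}

```text
time_s: 27.15
ee_pos: [0.5764, 0.1089, 0.0508]
orientation: [-177.1, 22.4, -176.5]
wrist_force: [-0.1, 0.4, -2.1]
grip_width: 0.0237
grasp_force: 45.0
```

```bash
python3 st.py
```

```text
27.15 [ 14.2142  32.5877 -44.7361 123.6429  76.0648  32.7791   4.4153] [0.5764 0.1089 0.0508] G [0.5693 0.1094 0.0681] y [-0.0427  0.998  -0.0462] z [ 0.3832 -0.0264 -0.9233]
```

Emit:
{"name": "step_arm", "arguments": {
  "series": [
    {"dx":0,"dy":0,"dz":-0.06,"turn":0,"hand":-1},
    {"dx":0,"dy":0,"dz":-0.04,"turn":0,"hand":-1},
    {"dx":0,"dy":0,"dz":0,"turn":0,"hand":-1}
  ]
}}

```text
time_s: 27.45
ee_pos: [0.5773, 0.1092, 0.0461]
orientation: [-177.1, 22.5, -176.5]
wrist_force: [-0.1, 0.5, -2.5]
grip_width: 0.0239
grasp_force: 45.0
```

Emit:
{"name": "step_arm", "arguments": {
  "series": [
    {"dx":0,"dy":0,"dz":-0.04,"turn":0,"hand":-1},
    {"dx":0,"dy":0,"dz":-0.02,"turn":0,"hand":-1},
    {"dx":0,"dy":0,"dz":0,"turn":0,"hand":-1}
  ]
}}

```text
time_s: 27.75
ee_pos: [0.5788, 0.1093, 0.0443]
orientation: [-177.1, 22.6, -176.5]
wrist_force: [0.3, -2.6, 8.1]
grip_width: 0.0236
grasp_force: 45.0
```

Emit:
{"name": "step_arm", "arguments": {
  "series": [
    {"dx":0,"dy":0,"dz":0.02,"turn":0,"hand":0},
    {"dx":0,"dy":0,"dz":0,"turn":0,"hand":0},
    {"dx":0,"dy":0,"dz":0,"turn":0,"hand":0},
    {"dx":0,"dy":0,"dz":0,"turn":0,"hand":0},
    {"dx":-0.1,"dy":0,"dz":0.25,"turn":0,"hand":0},
    {"dx":-0.25,"dy":0,"dz":0.6,"turn":0,"hand":0},
    {"dx":-0.3,"dy":0,"dz":0.72,"turn":0,"hand":0},
    {"dx":-0.3,"dy":0,"dz":0.72,"turn":0,"hand":0},
    {"dx":-0.3,"dy":0,"dz":0.72,"turn":0,"hand":0},
    {"dx":-0.5,"dy":0,"dz":0.3,"turn":0,"hand":-1},
    {"dx":-0.3,"dy":0,"dz":0,"turn":0,"hand":-1},
    {"dx":0,"dy":0,"dz":0,"turn":0,"hand":-1}
  ]
}}

```text
time_s: 28.95
ee_pos: [0.4735, 0.1088, 0.2097]
orientation: [-177.0, 22.5, -176.4]
wrist_force: [0.2, -0.1, 0.9]
grip_width: 0.0234
grasp_force: 0.0
```

```bash
python3 st.py; python3 - <<'E'
from snap import *
C=snap("a5");comp(C,"comp6",[("wrist",0,0,640),("side",220,220,140),("scene",360,100,200),("side",150,180,320)])
E
```

```text
28.95 [ 36.7135   6.4492 -66.6145 127.57    32.9536  34.7558  39.3433] [0.4735 0.1088 0.2097] G [0.4663 0.1093 0.2269] y [-0.0426  0.9979 -0.049 ] z [ 0.3848 -0.0289 -0.9225]
29.1 [ 36.5471   6.7674 -66.407  127.3861  33.0845  34.7662  39.2892] [0.4753 0.1091 0.2094] [-177.1692   22.4611 -176.4976]
```

View pics/comp6.png

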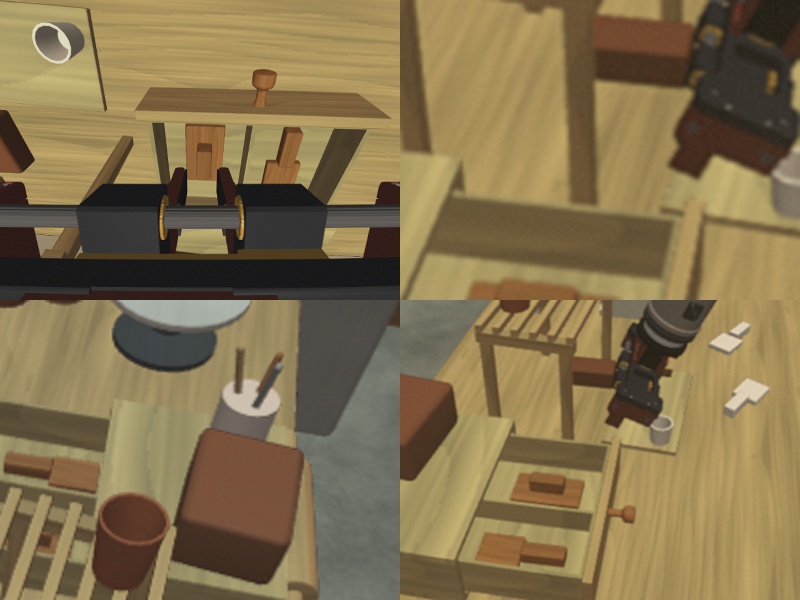

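Both tools lie flat, one in each compartment: the float at (548,490) and the paddle at (520,550) in the composite. I'll check the float's position numerically.

```bash
python3 - <<'E'
from h import *; import pickle
np.set_printoptions(precision=4,suppress=True)
D=pickle.load(open("pics/a5.pkl","rb"))["side"]
f=lambda p:[(150+(u-400)/1.25,180+(v-300)/1.25) for u,v in p]
print("float sole",onz(D,f([(523,474),(584,481),(577,507),(511,499)]),.034).mean(0)); print("knob",onz(D,f([(629,514)]),.072))
print("paddle ends",onz(D,f([(567,545),(565,563)]),.046),onz(D,f([(484,534),(477,560)]),.036))
print("panel outer top",onz(D,f([(590,597),(619,440)]),.099))
E
```

```text
float sole [0.5832 0.1137 0.034 ]
knob [[0.4326 0.1759 0.072 ]]
paddle ends [[0.5209 0.2354 0.046 ]
 [0.5158 0.2699 0.046 ]] [[0.6599 0.2328 0.036 ]
 [0.6532 0.2848 0.036 ]]
panel outer top [[0.4586 0.3582 0.099 ]
 [0.4737 0.032  0.099 ]]
```

Emit:
{"name": "step_arm", "arguments": {
  "series": [
    {"dx":0,"dy":0.7,"dz":0,"turn":0,"hand":-1},
    {"dx":-0.2,"dy":0.7,"dz":0,"turn":0,"hand":-1},
    {"dx":-0.3,"dy":0.7,"dz":0,"turn":0,"hand":-1},
    {"dx":-0.3,"dy":0.4,"dz":0,"turn":0,"hand":-1},
    {"dx":0,"dy":0,"dz":0,"turn":0,"hand":-1},
    {"dx":0,"dy":0,"dz":0,"turn":0,"hand":-1}
  ]
}}

```text
time_s: 29.7
ee_pos: [0.4349, 0.2348, 0.2088]
orientation: [-177.2, 22.4, -176.4]
wrist_force: [0.2, -0.9, 0.2]
grip_width: 0.0005
grasp_force: 0.0
```

```bash
python3 st.py
```

```text
29.7 [ 15.4886  11.6389 -67.3599 124.624   42.7854  45.1241  13.4231] [0.4349 0.2348 0.2088] G [0.4278 0.2353 0.2261] y [-0.0441  0.998  -0.0455] z [ 0.3826 -0.0252 -0.9236]
```

Emit:
{"name": "step_arm", "arguments": {
  "series": [
    {"dx":0,"dy":0,"dz":-0.5,"turn":0,"hand":-1},
    {"dx":0,"dy":0,"dz":-0.6,"turn":0,"hand":-1},
    {"dx":0,"dy":0,"dz":-0.6,"turn":0,"hand":-1},
    {"dx":0,"dy":0,"dz":-0.5,"turn":0,"hand":-1},
    {"dx":0,"dy":0,"dz":-0.4,"turn":0,"hand":-1},
    {"dx":0,"dy":0,"dz":0,"turn":0,"hand":-1}
  ]
}}

```text
time_s: 30.3
ee_pos: [0.4342, 0.232, 0.0765]
orientation: [-177.0, 22.2, -176.5]
wrist_force: [0.1, 0.6, 0.2]
grip_width: 0.0007
grasp_force: 0.0
```

```bash
python3 st.py
```

```text
30.3 [ -0.8159  26.6067 -54.1277 131.61    70.9981  41.8325 -16.0775] [0.4342 0.232  0.0765] G [0.4271 0.2325 0.0938] y [-0.0409  0.998  -0.0487] z [ 0.3794 -0.0296 -0.9248]
```

Emit:
{"name": "step_arm", "arguments": {
  "series": [
    {"dx":0.15,"dy":0,"dz":0,"turn":0,"hand":-1},
    {"dx":0.15,"dy":0,"dz":0,"turn":0,"hand":-1},
    {"dx":0.15,"dy":0,"dz":0,"turn":0,"hand":-1},
    {"dx":0.15,"dy":0.01,"dz":0,"turn":0,"hand":-1},
    {"dx":0.2,"dy":0.01,"dz":0,"turn":0,"hand":-1},
    {"dx":0.2,"dy":0.01,"dz":0,"turn":0,"hand":-1},
    {"dx":0.2,"dy":0.01,"dz":0,"turn":0,"hand":-1},
    {"dx":0.2,"dy":0.01,"dz":0,"turn":0,"hand":-1}
  ]
}}

```text
time_s: 31.1
ee_pos: [0.5057, 0.2367, 0.0794]
orientation: [-177.1, 22.5, -176.5]
wrist_force: [-1.5, -1.1, 1.3]
grip_width: 0.0007
grasp_force: 0.7
```

```bash
python3 st.py
```

```text
31.1 [  1.6729  30.5017 -51.7305 124.3321  70.7181  42.4657  -7.5243] [0.5057 0.2367 0.0794] G [0.4985 0.2372 0.0967] y [-0.0423  0.998  -0.0461] z [ 0.3839 -0.0264 -0.923 ]
```

Emit:
{"name": "step_arm", "arguments": {
  "series": [
    {"dx":0.2,"dy":0.01,"dz":-0.03,"turn":0,"hand":-1},
    {"dx":0.2,"dy":0.01,"dz":-0.03,"turn":0,"hand":-1},
    {"dx":0.2,"dy":0.01,"dz":0,"turn":0,"hand":-1},
    {"dx":0.2,"dy":0.01,"dz":0,"turn":0,"hand":-1},
    {"dx":0.2,"dy":0.01,"dz":0,"turn":0,"hand":-1},
    {"dx":0.2,"dy":0.01,"dz":0,"turn":0,"hand":-1},
    {"dx":0.2,"dy":0.01,"dz":0,"turn":0,"hand":-1},
    {"dx":0.2,"dy":0.01,"dz":0,"turn":0,"hand":-1},
    {"dx":0.2,"dy":0.01,"dz":0,"turn":0,"hand":-1},
    {"dx":0.15,"dy":0.01,"dz":0,"turn":0,"hand":-1},
    {"dx":0.1,"dy":0,"dz":0,"turn":0,"hand":-1}
  ]
}}

```text
time_s: 32.2
ee_pos: [0.6081, 0.2421, 0.0766]
orientation: [-177.2, 22.5, -176.5]
wrist_force: [-1.0, -0.3, -0.5]
grip_width: 0.0005
grasp_force: 0.6
```

Emit:
{"name": "step_arm", "arguments": {
  "series": [
    {"dx":0.1,"dy":0,"dz":0,"turn":0,"hand":-1},
    {"dx":0.1,"dy":0,"dz":0,"turn":0,"hand":-1},
    {"dx":0.1,"dy":0,"dz":0,"turn":0,"hand":-1}
  ]
}}

```text
time_s: 32.5
ee_pos: [0.6224, 0.2424, 0.0766]
orientation: [-177.2, 22.5, -176.4]
wrist_force: [-1.5, 0.0, -0.7]
grip_width: 0.0004
grasp_force: 0.6
```

Emit:
{"name": "step_arm", "arguments": {
  "series": [
    {"dx":0.1,"dy":0,"dz":0,"turn":0,"hand":-1},
    {"dx":0.1,"dy":0,"dz":0,"turn":0,"hand":-1},
    {"dx":0.08,"dy":0,"dz":0,"turn":0,"hand":-1}
  ]
}}

```text
time_s: 32.8
ee_pos: [0.6365, 0.2422, 0.0765]
orientation: [-177.2, 22.5, -176.5]
wrist_force: [-12.7, 0.9, 4.7]
grip_width: 0.0004
grasp_force: 6.6
```

Emit:
{"name": "step_arm", "arguments": {
  "series": [
    {"dx":0.06,"dy":0,"dz":0,"turn":0,"hand":-1},
    {"dx":0.06,"dy":0,"dz":0,"turn":0,"hand":-1}
  ]
}}

```text
time_s: 33.0
ee_pos: [0.637, 0.2426, 0.0758]
orientation: [-177.0, 22.1, -176.3]
wrist_force: [-32.9, -6.1, 24.7]
grip_width: 0.0006
grasp_force: 16.9
```

Emit:
{"name": "step_arm", "arguments": {
  "series": [
    {"dx":-0.15,"dy":0,"dz":0,"turn":0,"hand":-1},
    {"dx":-0.4,"dy":0,"dz":0,"turn":0,"hand":-1},
    {"dx":-0.6,"dy":0,"dz":0.3,"turn":0,"hand":-1},
    {"dx":-0.6,"dy":0,"dz":0.6,"turn":0,"hand":-1},
    {"dx":-0.4,"dy":0,"dz":0.8,"turn":0,"hand":-1},
    {"dx":0,"dy":0,"dz":0.8,"turn":0,"hand":-1},
    {"dx":0,"dy":0,"dz":0,"turn":0,"hand":-1},
    {"dx":0,"dy":0,"dz":0,"turn":0,"hand":-1}
  ]
}}

```text
time_s: 33.8
ee_pos: [0.5358, 0.2415, 0.2026]
orientation: [-177.2, 22.6, -176.6]
wrist_force: [0.8, 1.0, 0.1]
grip_width: 0.0006
grasp_force: 0.0
```

```bash
python3 - <<'E'
from snap import *
C=snap("a6");A=pickle.load(open("pics/a5.pkl","rb"))
D=C["side"]
print("expected knob px shut / 8mm open",proj(D,[(.6145,.183,.072),(.6065,.183,.072)]))
h=cv2.cvtColor(D["color"],cv2.COLOR_RGB2HSV).astype(int)
m=((h[...,0]<15)&(h[...,1]>130)&(h[...,2]>90)).astype(np.uint8)
n,l,s,c=cv2.connectedComponentsWithStats(m[310:370,220:300])
print([(c[i]+[220,310],s[i,4]) for i in range(1,n) if s[i,4]>15])
E
```

```text
33.95 [ 11.3798  22.3737 -60.484  115.4394  51.1393  49.0207  14.7991] [0.5346 0.241  0.2001] [-177.0973   22.3543 -176.4903]
expected knob px shut / 8mm open [[244.5525 340.6132]
 [248.3183 341.2007]]
[(array([240.7561, 340.1382]), np.int32(123))]
```

```bash
python3 -c "
from station import bot
print(bot.job_done())"
```

```text
the job is handed in; nothing more can be done
None
```

I put the paddle in the drawer's left compartment and the float in the right, both lying flat, pushed the drawer gently to its stop and handed the job in at about 34 s; the hand-in gave no verdict, and I didn't re-measure the other things at the end.

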